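Scan the tea cartons

ROBOT

A 6-joint arm with a two-finger parallel gripper is mounted at the origin on the work surface. World frame = base frame: x ahead of the robot, y to its left, z up, the work surface at z = 0. Lengths are in m, angles in degrees, forces in N, time in s.
With the tool pointing down it reaches from about 0.35 to 0.875 m from the base axis. Payload 4.2 kg.
Tool frame: the origin (TCP) lies at the centre of the arm's flange, where the gripper is bolted on; the fingertips stand 182 mm ahead of it and the grasp point (between the pads) lies 164 mm ahead of it (r.nose_length is the distance from the TCP to the fingertips, in m); z points along the fingers, y is the line along which they close (so a half turn about z gives the same grasp; the last joint's range is limited). The gripper opens to 87 mm and grips with 3 to 60 N. Pads are 19 mm wide; open, the fingers measure 117 mm over their backs; the gripper's body (75 mm by 190 mm) begins 51 mm behind the grasp point.
Start: joints at [91.077, 22.042, 0.453, 0, -68.411, -14.817], TCP at [0.148, 0.607, 0.405] pointing down, gripper open.
Joint ranges: [-179.83, 179.83], [-69.29, 118.12], [-61.27, 80.66], [-181.25, 117.63], [-171.15, -9.14], [-177.46, 177.46]. Speed limits (degrees/s): [159.86, 159.86, 180, 180, 180, 180].

INTERFACE

Orientations are given as a 3x3 rotation matrix whose columns are the frame's x, y, z axes.
In Python, from station import r, vision gives the robot as it stands. The module is installed in compiled form; this text tells all that it offers.
- The arm moves only by the shell command python3 -m creep 'ROWS'. ROWS is JSON, a list of rows, each a list of 7 numbers: the opening, from -1 (shut) to 1 (fully open), then the shift along the tool's x, y, z in mm, then the turn, a rotation vector about the tool's x, y, z in degrees. A call has 1 to 8 rows; each row is the pose to reach, as a shift and turn from the pose commanded when the call began, along the tool's axes at that moment; what a row does not reach only later rows make up. A row lasts 1/12 s, in which the tool goes at most 41.7 mm and 7.16 degrees, less where a joint would pass 70% of its speed; a pose out of reach is approached as far as the arm can. A call with a gripper value outside its range is refused whole. The fingers move at their own pace and stop on an object; the grip force is fixed at half the most. Time passes only in rows, so rows that repeat a pose let the fingers close. It gives the time, the measured TCP pose, the force, the opening and the grip force at its end, in the units of the state.
- r.sense(): the state, without advancing time (a new reading comes with each control period).
- vision.capture(name): name is "side" or "top"; returns (picture, depth): 384x512x3 uint8, red, green, blue; 384x512 float32, m along the optical axis (not along the pixel's ray), 0 where there is no reading.
- vision.camera_model(name): a dict with "vertical_fov" (degrees; the focal length in pixels is half the picture's height over the tangent of half this angle, whatever the lens; pixels are square), "cx", "cy" (the principal point, pixels), "distortion" ([k1, k2, p1, p2, k3] as OpenCV has them; the pictures are not rectified), "extrinsics" (4x4, takes a point from camera to world coordinates). Camera axes: x right, y down, z forward; pixel columns grow to the right and rows downward; lengths in m; the calibration is good to about 2 mm. A picture is of the moment at which its call begins. camera_model takes no time and is no camera call.
- r.finish_job(): hands the job in; it is judged then, once.
Trained networks look in the newest picture that a camera, given by its name, has taken for a name from the list of things; names that differ only in an ending like _2 or _b are one class to them, and where a whole thing is asked for, a point or a joint stands for the part that bears it (a point fixed in the world has none). Each returns a list of dicts, best first, with "conf" (0 to 1); they miss things now and then, are a little off and sometimes report something else, mostly with a low value. They report only what shows in the picture. A call takes as long as a camera call.
- vision.find_in(camera, thing): "uv" ([column, row] in pixels, amid what is visible of it).
- vision.cut_out(camera, thing): "region" (384x512 bool, what is visible of it) and "uv" ([column, row] in pixels, amid what is visible of it).
The state is a dict: "time_s": time; "joints": joint angles; "joint_velocities": joint speeds; "effort": joint torques, N m; "tcp_pos": TCP position; "ee_rot": TCP orientation; "wrist_force": force on the tool from outside, world axes, zero at the start; "moment": the same for the moment, N m; "gripper_width": opening from 0.0 (shut) to 1.0 (fully open); "gripper_force": force on a finger pad.
Only numpy, scipy, OpenCV 4.12 (cv2) and the standard library are available. Lean on these libraries where they do the work, as an engineer would, in place of code of your own. Each camera call takes 0.05 s, during which the arm holds its last target. There are 200 camera calls.

TASK

Swing the scanner's hood up until it stays open by itself, take the aluminium check bar out of the sample well and put it in its grey tray, and lay every tea carton from the basket down in the well, none standing on end or on top of another. Only then swing the hood fully shut and press the start button all the way down. Never press start with the hood up, and leave the other things on the table where they are.

Things in the scene. Friction and masses are not known exactly. Their poses are not given: they have to be found in the camera images.
- hood_handle (a point): middle of the steel grab bar of the scanner's clear hood: round, 14 mm thick, 120 mm long, parallel to the hinge, on a leg at each end 45 mm out from the hood's free edge (38 mm clear between bar and edge). Shut: bar level, 87 mm above the table; it rises to about 300 mm as the hood opens. Axes turn with the hood: x along bar and hinge; when shut y points away from the hinge, z up
- hood_hinge (a point): middle of the hood's hinge line, 57 mm above the table, on the scanner's -y edge (the right, seen from the robot); same axes as hood_handle, which lies 251 mm along y and 30 mm along z from here in the hood's own axes
- hood (a joint): angle of the hood about hood_hinge's +x axis, rad: 0 shut, 1.75 fully open on its stop, just past upright. 0.6 kg with an over-centre spring: let go below about 0.9 it falls shut, above about 1.15 it swings open and stays; about 5 N at the bar lifts it or starts it shut. Shut it is a dome 230 mm (x) by 206 mm, 55 mm high, over the well
- well (a point): centre of the floor of the scanner's sample well, 45 mm above the table; x, y along the scanner's sides, z up. The well is 210 mm (x) by 190 mm (y) inside, its lip only 12 mm high. The scanner, fixed, is a cream box 230 by 206 mm centred under this point, with a grey housing 85 mm high along its +x side, from 117 to 167 mm from the centre
- basket: blue open basket fixed to the table: 220 mm (x) by 200 mm (y) outside, 45 mm high, walls and floor 5 mm thick. Origin under its centre, z up
- tray: shallow grey tray with a dark rubber floor, fixed to the table, the check bar's place: 132 mm (x) by 122 mm (y) inside, floor 6 mm above the table, lip 12 mm above the table. Origin under its centre, z up
- checkbar: the scanner's check bar, bare aluminium, 0.3 kg, 90 mm long: two square end blocks (45 by 45 mm, 20 mm long) joined by a square waist (28 by 28 mm, 50 mm long). Origin at the centre of its underside, x along its length. It starts lying in the scanner's well
- checkbar_center (a point): middle of the check bar's waist, 22.5 mm above its underside; same axes
- start_top (a point): centre of the top of the black round start button (36 mm across) on the grey start box (100 by 70 mm, 35 mm high, fixed to the table); the top stands about 57 mm above the table; pressed straight down
- start (a joint): travel of the start button, m: 0 up, 0.008 fully down; springs back; about 6 N holds it fully down
- carton1: tea carton, a plain cardboard box 80 mm long (x), 45 mm wide (y), 35 mm high (z), about 90 g; origin at the centre of its underside. It starts lying flat in the basket, its length about along the basket's x. May be absent (None): two to four of the four cartons are there
- carton1_center (a point): middle of carton1's volume; same axes (None if absent)
- carton2: tea carton, a plain cardboard box 80 mm long (x), 45 mm wide (y), 35 mm high (z), about 90 g; origin at the centre of its underside. It starts lying flat in the basket, its length about along the basket's x. May be absent (None): two to four of the four cartons are there
- carton2_center (a point): middle of carton2's volume; same axes (None if absent)
- carton3: tea carton, a plain cardboard box 80 mm long (x), 45 mm wide (y), 35 mm high (z), about 90 g; origin at the centre of its underside. It starts lying flat in the basket, its length about along the basket's x. May be absent (None): two to four of the four cartons are there
- carton3_center (a point): middle of carton3's volume; same axes (None if absent)
- carton4: tea carton, a plain cardboard box 80 mm long (x), 45 mm wide (y), 35 mm high (z), about 90 g; origin at the centre of its underside. It starts lying flat in the basket, its length about along the basket's x. May be absent (None): two to four of the four cartons are there
- carton4_center (a point): middle of carton4's volume; same axes (None if absent)
- cup1: bystander: white paper cup, 68 mm across, 75 mm high, upright, origin under its centre
- cup2: bystander: white paper cup, 68 mm across, 75 mm high, upright, origin under its centre
- cup3: bystander: white paper cup, 68 mm across, 75 mm high, upright, origin under its centre
- bottle: bystander: glass bottle, 68 mm across, 150 mm high, upright, origin under its centre
- tape: bystander: roll of dark tape lying flat, 68 mm across, 30 mm high, origin under its centre
- scale: bystander: flat weighing scale, 130 by 170 mm, 24 mm high, origin under its centre

How it is judged:
By the outcome, as a careful person would: the job done as asked, in the order asked, and still so for the second after the job is handed in, with the robot touching nothing.
Of carton1, carton2, carton3, carton4 only 2 to 4 are there at a start; the rules pass over those that are not, and their reading is None.
At some moment in a run one of checkbar may be knocked a few centimetres aside while the robot is not near it.
Once in a run the grip may slacken for a moment while it holds something.
It also fails if it takes over 210 s, if anything falls off the work surface, if the arm or the gripper's body presses on something with over 40 N, if the wrist force passes 120 N, or if a joint passes its speed limit or range.

## Working session

There is one attempt and no reset: what is moved stays moved. The work goes in short steps, Python scripts to look and compute and a shell command to move; the robot and the scene stay as the last step left them, time stands still between calls to the robot, and variables do not carry over. Pictures are saved under pics/ and viewed, at most 14 in all, crops included, and the job is handed in when it is done.

```bash
mkdir -p pics
cat > h.py <<'E'
import numpy as np, cv2
from station import r, vision
def cam(n):
    m=vision.camera_model(n); f=192/np.tan(np.radians(m["vertical_fov"])/2)
    return np.array([[f,0,m["cx"]],[0,f,m["cy"]],[0,0,1]]),np.array(m["distortion"],float),np.array(m["extrinsics"])
def cloud(n,depth):
    K,d,E=cam(n); v,u=np.mgrid[:384,:512]
    p=cv2.undistortPoints(np.stack([u,v],-1).reshape(-1,1,2).astype(np.float64),K,d).reshape(384,512,2)
    P=np.dstack([p*depth[...,None],depth]); W=P@E[:3,:3].T+E[:3,3]; W[depth<=0]=np.nan
    return W
def ray(n,uv,z):
    K,d,E=cam(n); p=cv2.undistortPoints(np.array([[uv]],float),K,d).ravel()
    D=E[:3,:3]@np.array([p[0],p[1],1]); o=E[:3,3]; return o+D*(z-o[2])/D[2]
def save(n,name,img,box=None,s=1.5):
    if box: img=img[box[1]:box[3],box[0]:box[2]]
    cv2.imwrite(f"pics/{name}.png",cv2.resize(img[...,::-1],None,fx=s,fy=s,interpolation=cv2.INTER_CUBIC))
def rect(P):
    c,s,a=cv2.minAreaRect(P[:,:2].astype(np.float32)*1000); return np.round(c,1),np.round(s,1),round(a,1)
def where():
    s=r.sense(); print(s["time_s"],s["tcp_pos"],np.round(s["ee_rot"],3).tolist(),s["wrist_force"],s["gripper_width"],s["gripper_force"],np.round(s["joints"],1))
def rows(target,R=None):
    "shift in mm (tool axes) and rotvec deg from present pose to TCP target"
    s=r.sense(); R0=np.array(s["ee_rot"]); d=R0.T@(np.array(target)-s["tcp_pos"])*1000
    w=np.degrees(cv2.Rodrigues(R0.T@R)[0].ravel()) if R is not None else np.zeros(3)
    print(np.round(d,1),np.round(w,1),"rows>=",max(np.linalg.norm(d)/41.7,np.linalg.norm(w)/7.16))
E
cat > a.py <<'E'
from h import *
where()
for n in ("top","side"):
    img,d=vision.capture(n); W=cloud(n,d); np.savez(f"{n}.npz",img=img,W=W); save(n,n+"0",img)
    print(n,np.round(cam(n)[2],3).tolist())
    for t in ["hood_handle","hood","well","basket","tray","checkbar","start_top","carton1","cup1","bottle","tape","scale"]:
        for c in vision.cut_out(n,t)[:5]:
            if c["conf"]<.3: continue
            P=W[c["region"]]; P=P[~np.isnan(P[:,0])]
            if len(P)<5: print(t,"few");continue
            zt=np.percentile(P[:,2],95); T=P[P[:,2]>zt-.008]
            print(t,round(c["conf"],2),np.round(c["uv"]),"med",np.round(np.median(P,0),3),"ztop",round(zt,3),rect(T),len(P))
E
python3 a.py
```

```text
0.0 [0.14837575 0.6069204  0.40364622] [[0.971, -0.238, -0.0], [-0.238, -0.971, -0.002], [0.0, 0.002, -1.0]] [-0.1570838   0.33156223 -0.05836949] 0.9991165133755004 0.0 [ 91.1  22.1   0.4  -0.  -68.4 -14.8]
top [[-0.006, -0.981, 0.195, 0.291], [-1.0, 0.001, -0.025, -0.02], [0.024, -0.195, -0.98, 1.369], [0.0, 0.0, 0.0, 1.0]]
hood_handle 0.9 [316. 196.] med [ 0.548 -0.198  0.115] ztop 0.119 (array([ 554.9, -206.8]), array([238.3, 216.7]), 7.4) 5867
hood_handle 0.45 [151. 223.] med [0.469 0.315 0.04 ] ztop 0.045 (array([467. , 317.2]), array([79.9, 46.2]), 4.9) 360
hood_handle 0.3 [200. 266.] med [0.335 0.146 0.029] ztop 0.034 (array([336.7, 145.8]), array([62.8, 65.1]), 89.9) 236
hood 0.85 [316. 195.] med [ 0.547 -0.2    0.115] ztop 0.119 (array([ 554.7, -206.8]), array([238.1, 216.7]), 7.4) 5842
hood 0.33 [206. 262.] med [0.34  0.145 0.029] ztop 0.034 (array([337.3, 145.7]), array([66. , 59.9]), 22.7) 252
well 0.67 [317. 190.] med [ 0.56  -0.198  0.114] ztop 0.119 (array([ 554.9, -206.8]), array([238.3, 216.7]), 7.4) 6806
basket 0.73 [169. 205.] med [0.53  0.267 0.035] ztop 0.05 (ar
[... 2704 characters left out ...]
.1]), 7.5) 5485
cup1 0.85 [327. 188.] med [ 0.781 -0.055  0.051] ztop 0.072 (array([785.7, -38.5]), array([72.9, 58.3]), 64.9) 407
cup1 0.58 [305. 167.] med [0.762 0.114 0.051] ztop 0.072 (array([762.6, 111.9]), array([109.3,  60.3]), 69.3) 339
cup1 0.57 [315. 180.] med [0.777 0.038 0.056] ztop 0.073 (array([787.9,  46.8]), array([67.5, 65.3]), 55.9) 325
bottle 0.69 [278. 151.] med [0.706 0.248 0.07 ] ztop 0.146 (array([712. , 266.3]), array([37., 25.]), 83.1) 542
tape 0.74 [187. 188.] med [0.333 0.13  0.02 ] ztop 0.029 (array([334.7, 145.7]), array([66. , 64.7]), 43.8) 270
scale 0.68 [195. 325.] med [ 0.283 -0.439  0.019] ztop 0.024 (array([ 282.1, -419.4]), array([129.2, 168.7]), 1.6) 3543
```

View pics/top0.png

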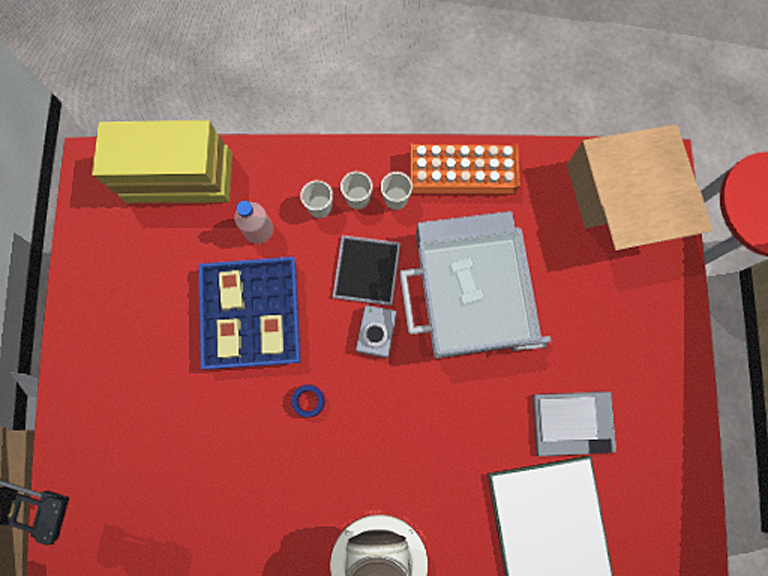

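View pics/side0.png

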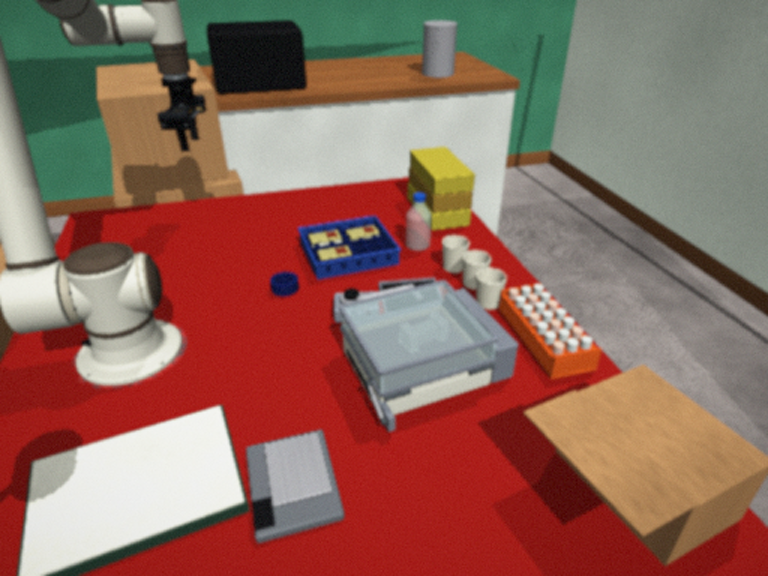

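The top view shows the hood shut with its bar at about (408,300) in the displayed picture. The check bar is inside at (466,283), and there are three cartons at (230,290), (229,338) and (271,333). The start box is at (376,330) and the tray at (367,270). Next I'll refine the handle and the yaw.

```bash
cat > b.py <<'E'
from h import *
for n,b in (("top",.005),("side",.001)):
    z=np.load(n+".npz"); W=z["W"].copy(); W[...,2]-=b
    P=W.reshape(-1,3); P=P[~np.isnan(P[:,0])]
    m=(P[:,0]>.45)&(P[:,0]<.63)&(P[:,1]>-.10)&(P[:,1]<-.045)&(P[:,2]>.065)&(P[:,2]<.1)
    H=P[m]; print(n,"handle",len(H),rect(H) if len(H)>4 else "", np.round(np.median(H,0),3))
    m=(P[:,0]>.40)&(P[:,0]<.76)&(P[:,1]>-.35)&(P[:,1]<-.08)&(P[:,2]>.104)&(P[:,2]<.13); print("hood top",rect(P[m]))
    m=(P[:,0]>.64)&(P[:,0]<.80)&(P[:,1]>-.35)&(P[:,1]<-.1)&(P[:,2]>.079)&(P[:,2]<.091); print("housing",rect(P[m]))
where(); Y=np.radians(7.4);c,s=np.cos(Y),np.sin(Y); R=np.array([[c,s,0],[s,-c,0],[0,0,-1]])
rows([.536,-.059,.335],R)
E
python3 b.py
```

```text
top handle 287 (array([543.7, -77. ]), array([146.8,  50.6]), 7.9) [ 0.539 -0.063  0.088]
hood top (array([ 555. , -207.4]), array([238.8, 217.3]), 7.6)
housing (array([ 699.1, -194.9]), array([ 38.7, 189.5]), 7.8)
side handle 101 (array([531.7, -60.9]), array([133.,  13.]), 8.6) [ 0.527 -0.062  0.09 ]
hood top (array([ 552.2, -205.9]), array([240.4, 218.1]), 7.5)
housing (array([ 702.9, -206.6]), array([205.6,  81. ]), 77.9)
1.3 [0.14838887 0.60710797 0.40475881] [[0.971, -0.237, -0.0], [-0.237, -0.971, 0.0], [-0.0, -0.0, -1.0]] [ 0.10138838 -0.15352356  0.54529001] 1.0008575454338002 0.0 [ 91.1  22.    0.5  -0.  -68.4 -14.8]
[534.7 555.   69.7] [ -0.    0.  -21.1] rows>= 18.557006792636745
```

```bash
M="python3 -m creep"; python3 -m creep '[[1,225,233,20,0,0,0],[1,225,233,20,0,0,0],[1,225,233,20,0,0,0],[1,225,233,20,0,0,0],[1,225,233,20,0,0,0],[1,225,233,20,0,0,0],[1,225,233,20,0,0,0],[1,225,233,20,0,0,0]]'
python3 -m creep '[[-0.17,225,233,20,0,0,0],[-0.17,225,233,20,0,0,0],[-0.17,225,233,20,0,0,0],[-0.17,225,233,20,0,0,0],[-0.17,225,233,20,0,0,0],[-0.17,225,233,20,0,0,0],[-0.17,225,233,20,0,0,0],[-0.17,225,233,20,0,0,0]]'
cat > t.py <<'E'
import sys
from h import *
# args: x y z yaw(deg of tool x axis)
x,y,z,a=map(float,sys.argv[1:5]);a=np.radians(a);c,s=np.cos(a),np.sin(a)
where(); rows([x,y,z],np.array([[c,s,0],[s,-c,0],[0,0,-1]]))
E
python3 t.py .534 -.0605 .31 7.6
```

```text
time_s: 1.97
tcp_pos: [0.3122, 0.3246, 0.3849]
ee_rot: [[0.971, -0.238, -0.0], [-0.238, -0.971, 0.0], [-0.0, -0.0, -1.0]]
wrist_force: [-0.1, 0.1, -0.0]
gripper_width: 1.003
gripper_force: 0.0
time_s: 2.63
tcp_pos: [0.4757, 0.0451, 0.3649]
ee_rot: [[0.971, -0.239, 0.001], [-0.239, -0.971, 0.0], [0.001, -0.0, -1.0]]
wrist_force: [-0.2, 1.0, -0.2]
gripper_width: 0.483
gripper_force: 0.0
2.6333 [0.47569468 0.04507702 0.36491546] [[0.971, -0.239, 0.001], [-0.239, -0.971, 0.0], [0.001, -0.0, -1.0]] [-0.15114057  0.97915373 -0.19984761] 0.48322454139496485 0.0 [ 25.    9.7 -23.    0.  -57.2  51.2]
[81.8 88.6 55. ] [ -0.   -0.  -21.4] rows>= 3.1779535586756817
```

```bash
python3 -m creep '[[-0.17,82,89,55,0,0,-21.4],[-0.17,82,89,55,0,0,-21.4],[-0.17,82,89,55,0,0,-21.4],[-0.17,82,89,55,0,0,-21.4],[-0.17,82,89,55,0,0,-21.4],[-0.17,82,89,55,0,0,-21.4]]'; python3 t.py .534 -.0605 .253 7.6
python3 - <<'E'
from h import *
img,d=vision.capture("side"); save("side","s1",img,(200,150,400,300),4)
E
```

```text
time_s: 3.13
tcp_pos: [0.5335, -0.0592, 0.309]
ee_rot: [[0.991, 0.13, -0.002], [0.13, -0.991, -0.0], [-0.002, 0.0, -1.0]]
wrist_force: [0.3, 0.4, -0.0]
gripper_width: 0.417
gripper_force: 0.0
3.1333 [ 0.53352265 -0.059242    0.3089923 ] [[0.991, 0.13, -0.002], [0.13, -0.991, -0.0], [-0.002, 0.0, -1.0]] [ 0.28908996  0.44571356 -0.0418408 ] 0.41679816208834386 0.0 [ 11.   18.8 -19.6  -0.  -51.7  86.5]
[ 0.4  1.3 56. ] [ 0.   0.1 -0.1] rows>= 1.3431286078721787
```

View pics/s1.png

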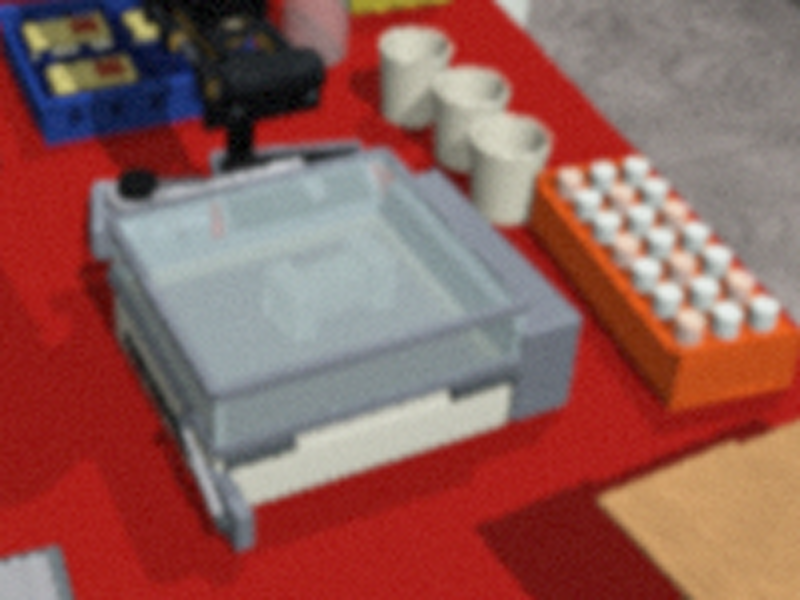

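The fingers stand over the middle of the bar, at about (240,140) in the crop, with the bar running from (120,190) to (300,165). I'll descend and close.

```bash
python3 -m creep '[[-0.17,0,1,30,0,0,0],[-0.17,0,1,56,0,0,0],[-0.17,0,1,56,0,0,0],[-0.17,0,1,56,0,0,0],[-1,0,1,56,0,0,0],[-1,0,1,56,0,0,0],[-1,0,1,56,0,0,0],[-1,0,1,56,0,0,0]]';python3 -m creep '[[-1,0,0,0,0,0,0],[-1,0,0,0,0,0,0],[-1,0,0,0,0,0,0]]'
```

```text
time_s: 3.85
tcp_pos: [0.5338, -0.0592, 0.2551]
ee_rot: [[0.991, 0.134, 0.003], [0.134, -0.991, 0.0], [0.003, -0.0, -1.0]]
wrist_force: [-0.7, -0.0, -0.3]
gripper_width: 0.194
gripper_force: 0.0
time_s: 4.1
tcp_pos: [0.5338, -0.0589, 0.2548]
ee_rot: [[0.991, 0.134, 0.002], [0.134, -0.991, 0.001], [0.002, -0.0, -1.0]]
wrist_force: [-1.4, 4.5, 5.5]
gripper_width: 0.152
gripper_force: 30.0
```

```bash
python3 -m creep '[[-1,0,3,-17,0,0,0],[-1,0,7,-35,0,0,0],[-1,0,12,-51,0,0,0],[-1,0,18,-68,0,0,0],[-1,0,25,-84,0,0,0],[-1,0,34,-99,0,0,0],[-1,0,43,-114,0,0,0],[-1,0,43,-114,0,0,0]]'; python3 t.py .534 -.059 .255 7.6
```

```text
time_s: 4.77
tcp_pos: [0.5392, -0.1014, 0.3704]
ee_rot: [[0.991, 0.132, 0.003], [0.132, -0.991, 0.004], [0.003, -0.003, -1.0]]
wrist_force: [-2.7, 12.0, 4.9]
gripper_width: 0.147
gripper_force: 30.0
4.7667 [ 0.5391932  -0.10137655  0.37037924] [[0.991, 0.132, 0.003], [0.132, -0.991, 0.004], [0.003, -0.003, -1.0]] [-2.71575788 11.98831828  4.89366549] 0.1468538601153937 30.000227987766266 [  6.2  16.2 -13.3  -0.2 -60.3  91.5]
[ 1.000e-01 -4.230e+01  1.155e+02] [-0.2 -0.2  0. ] rows>= 2.950235930252271
```

```bash
python3 -m creep '[[-1,0,10,-15,0,0,0],[-1,0,21,-28,0,0,0],[-1,0,33,-41,0,0,0],[-1,0,47,-53,0,0,0],[-1,0,61,-63,0,0,0],[-1,0,76,-73,0,0,0],[-1,0,91,-81,0,0,0],[-1,0,107,-89,0,0,0]]'
python3 -m creep '[[-1,0,16,-6,0,0,0],[-1,0,33,-12,0,0,0],[-1,0,50,-16,0,0,0],[-1,0,68,-18,0,0,0],[-1,0,85,-20,0,0,0],[-1,0,103,-20,0,0,0],[-1,0,120,-20,0,0,0],[-1,0,120,-20,0,0,0]]'
```

```text
time_s: 5.43
tcp_pos: [0.5533, -0.2074, 0.46]
ee_rot: [[0.991, 0.135, 0.004], [0.135, -0.991, 0.001], [0.004, -0.001, -1.0]]
wrist_force: [-1.3, 6.7, 6.2]
gripper_width: 0.149
gripper_force: 30.0
time_s: 6.1
tcp_pos: [0.57, -0.3299, 0.477]
ee_rot: [[0.991, 0.131, 0.002], [0.131, -0.991, -0.003], [0.002, 0.003, -1.0]]
wrist_force: [1.6, -1.4, 2.4]
gripper_width: 0.146
gripper_force: 30.0
```

```bash
python3 -m creep '[[1,0,10,0,0,0,0],[1,0,20,0,0,0,0],[1,0,30,0,0,0,0],[1,0,30,0,0,0,0],[1,0,30,-30,0,0,0],[1,0,30,-60,0,0,0],[1,0,30,-100,0,0,0],[1,0,30,-100,0,0,0]]'
python3 -m creep '[[1,0,-40,0,0,0,0],[1,0,-80,0,0,0,0],[1,-80,-120,0,0,0,0],[1,-120,-120,0,0,0,0],[1,-160,-120,0,0,0,0],[1,-200,-120,0,0,0,0],[1,-200,-120,0,0,0,0]]'
cat > c.py <<'E'
from h import *
import sys
img,d=vision.capture("top"); W=cloud("top",d); W[...,2]-=.005; np.savez("top.npz",img=img,W=W); save("top",sys.argv[1],img,(110,100,400,310),2.7)
for t in ["checkbar","carton1"]:
  for c in vision.cut_out("top",t)[:5]:
    if c["conf"]<.3: continue
    P=W[c["region"]]; P=P[~np.isnan(P[:,0])]; zt=np.percentile(P[:,2],95); T=P[P[:,2]>zt-.010]
    print(t,round(c["conf"],2),np.round(c["uv"]),np.round(np.median(P,0),3),round(zt,3),rect(T),"all",rect(P))
where()
E
python3 c.py t1
```

```text
time_s: 6.77
tcp_pos: [0.5722, -0.3569, 0.5863]
ee_rot: [[0.991, 0.133, 0.013], [0.133, -0.991, -0.008], [0.011, 0.01, -1.0]]
wrist_force: [0.3, 0.5, 2.8]
gripper_width: 0.67
gripper_force: 0.0
time_s: 7.35
tcp_pos: [0.3568, -0.2637, 0.5769]
ee_rot: [[0.991, 0.135, 0.0], [0.135, -0.991, 0.0], [0.0, -0.0, -1.0]]
wrist_force: [0.2, -0.2, 0.2]
gripper_width: 0.998
gripper_force: 0.0
checkbar 0.66 [308. 177.] [ 0.609 -0.176  0.083] 0.09 (array([ 541.3, -132.8]), array([ 39.4, 208.7]), 60.0) all (array([ 539.8, -146.6]), array([ 47.6, 217.8]), 68.9)
carton1 0.93 [153. 195.] [0.567 0.314 0.035] 0.04 (array([569.4, 316.3]), array([79.4, 47. ]), 8.8) all (array([569.3, 317.6]), array([79.4, 49.6]), 8.8)
carton1 0.68 [182. 225.] [0.472 0.225 0.035] 0.04 (array([473.4, 225. ]), array([82.4, 43. ]), 1.9) all (array([473.2, 228.2]), array([82.5, 49.1]), 2.5)
carton1 0.59 [151. 224.] [0.468 0.316 0.034] 0.039 (array([467.1, 318.6]), array([87.1, 51.2]), 6.5) all (array([469.5, 319.9]), array([90.8, 52.5]), 3.5)
carton1 0.46 [245. 181.] [0.621 0.026 0.003] 0.009 (array([622.8,  25.9]), array([130.2, 142.8]), 82.4) all (array([625.6,  26.8]), array([133.8, 147.3]), 82.9)
7.5 [ 0.35609823 -0.26413896  0.57841486] [[0.991, 0.132, 0.003], [0.132, -0.991, -0.001], [0.003, 0.001, -1.0]] [ 1.16409801 -0.92029612 -0.91383643] 0.9979667541882788 0.0 [-15.4  -0.8  -3.9  -0.  -86.7 113. ]
```

View pics/t1.png

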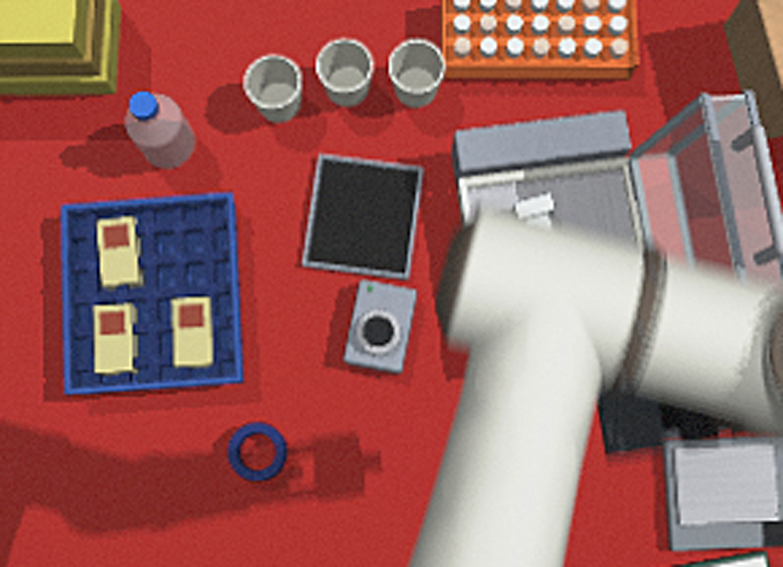

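The hood is standing open at (710,190), but the arm hides most of the well. I'll move aside toward the left.

```bash
python3 -m creep '[[1,0,-320,30,0,0,0],[1,0,-320,30,0,0,0],[1,0,-320,30,0,0,0],[1,0,-320,30,0,0,0],[1,0,-320,30,0,0,0],[1,0,-320,30,0,0,0],[1,0,-320,30,0,0,0],[1,0,-320,30,0,0,0]]'
python3 c.py t2
python3 - <<'E'
from h import *
W=np.load("top.npz")["W"]; P=W.reshape(-1,3);P=P[~np.isnan(P[:,0])]
a=np.radians(7.6); Q=(P[:,:2]-[.5535,-.2065])@np.array([[np.cos(a),-np.sin(a)],[np.sin(a),np.cos(a)]])
m=(abs(Q[:,0])<.095)&(abs(Q[:,1])<.085)&(P[:,2]>.075)&(P[:,2]<.1); print("bar blocks",m.sum(),rect(P[m]),np.median(P[m],0))
m=(abs(Q[:,0])<.095)&(abs(Q[:,1])<.085)&(P[:,2]<.06); print("floor z",np.median(P[m],0))
E
```

```text
time_s: 8.17
tcp_pos: [0.3159, 0.0554, 0.5467]
ee_rot: [[0.991, 0.136, 0.0], [0.136, -0.991, 0.001], [0.0, -0.001, -1.0]]
wrist_force: [1.2, 0.4, -0.1]
gripper_width: 1.0
gripper_force: 0.0
checkbar 0.63 [310. 187.] [ 0.577 -0.182  0.08 ] 0.088 (array([ 579.6, -183.7]), array([89. , 44.7]), 16.4) all (array([ 579.7, -184.9]), array([89.4, 47.2]), 16.5)
carton1 0.86 [154. 195.] [0.569 0.316 0.035] 0.04 (array([569.7, 316.6]), array([77.6, 46.5]), 9.4) all (array([569.7, 316.3]), array([76.6, 47.6]), 7.6)
carton1 0.71 [152. 224.] [0.467 0.315 0.035] 0.039 (array([467.2, 317.6]), array([81.1, 48. ]), 3.7) all (array([470.1, 318.2]), array([87.4, 48.9]), 3.7)
carton1 0.62 [180. 222.] [0.476 0.223 0.036] 0.04 (array([475.6, 224.9]), array([78.5, 42.4]), 2.6) all (array([475.6, 224.9]), array([78.5, 42.4]), 2.6)
carton1 0.54 [311. 188.] [ 0.581 -0.183  0.079] 0.088 (array([ 580.1, -184. ]), array([89.8, 45.8]), 16.2) all (array([ 584.1, -187.9]), array([95.7, 55.5]), 16.5)
8.3167 [0.31672022 0.05514962 0.54655669] [[0.99, 0.14, -0.001], [0.14, -0.99, -0.0], [-0.001, 0.0, -1.0]] [-0.86527146 -0.371174    0.09634918] 0.998567091329135 0.0 [ 39.7 -14.5 -19.5  -0.  -85.1  58.4]
bar blocks 304 (array([ 580.7, -183.9]), array([91.1, 46. ]), 16.5) [ 0.57997923 -0.18468363  0.08318305]
floor z [ 0.54111877 -0.2159964   0.04152755]
```

View pics/t2.png

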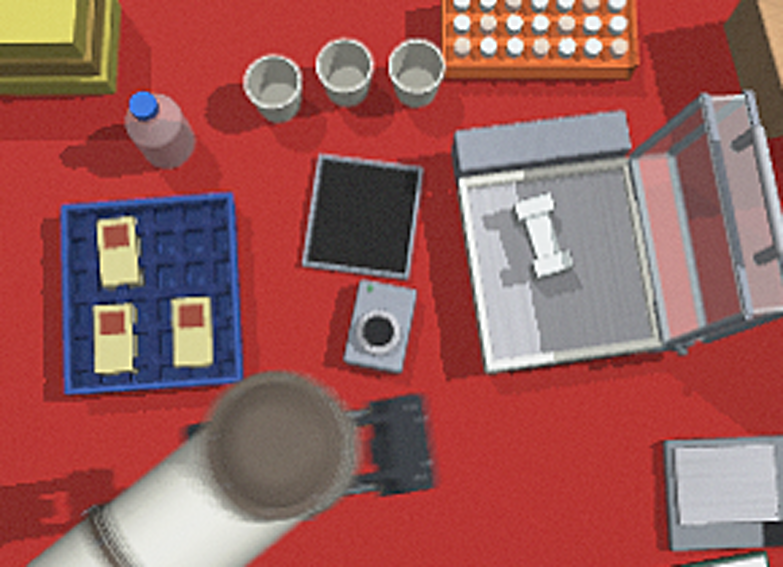

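The check bar is at (543,235) in the crop, which comes out at (0.580,-0.184) with yaw 16.5°. The well is clear around it.

```bash
python3 t.py .579 -.184 .31 16.5
```

```text
8.3167 [0.31672022 0.05514962 0.54655669] [[0.99, 0.14, -0.001], [0.14, -0.99, -0.0], [-0.001, 0.0, -1.0]] [-0.86527146 -0.371174    0.09634918] 0.998567091329135 0.0 [ 39.7 -14.5 -19.5  -0.  -85.1  58.4]
[226.5 273.5 236.4] [ 0.   0.1 -8.5] rows>= 10.228943254473407
```

```bash
python3 -m creep '[[1,130,150,130,0,0,0],[1,130,150,130,0,0,0],[1,130,150,130,0,0,0],[1,130,150,130,0,0,0],[1,130,150,130,0,0,0],[1,130,150,130,0,0,0],[1,130,150,130,0,0,0]]'; python3 -m creep '[[1,97,124,106,0,0,-8.5],[1,97,124,106,0,0,-8.5],[1,97,124,106,0,0,-8.5],[1,97,124,106,0,0,-8.5],[1,97,124,106,0,0,-8.5],[1,97,124,106,0,0,-8.5],[1,97,124,106,0,0,-8.5]]';python3 t.py .579 -.184 .234 16.5
```

```text
time_s: 8.9
tcp_pos: [0.4679, -0.082, 0.4118]
ee_rot: [[0.992, 0.127, -0.009], [0.127, -0.992, -0.001], [-0.009, 0.0, -1.0]]
wrist_force: [0.1, -0.5, -0.7]
gripper_width: 1.002
gripper_force: 0.0
time_s: 9.48
tcp_pos: [0.5783, -0.1903, 0.3091]
ee_rot: [[0.961, 0.276, -0.003], [0.276, -0.961, 0.0], [-0.003, -0.001, -1.0]]
wrist_force: [-0.4, 0.3, 0.7]
gripper_width: 1.002
gripper_force: 0.0
9.4833 [ 0.57832737 -0.19026069  0.30907197] [[0.961, 0.276, -0.003], [0.276, -0.961, 0.0], [-0.003, -0.001, -1.0]] [-0.35899939  0.32162327  0.66310848] 1.0024028564948038 0.0 [ -3.   25.1  -9.3   0.  -55.7 109. ]
[ 2.6 -5.8 75.1] [-0.1  0.2 -0.5] rows>= 1.8066085981307833
```

```bash
python3 -m creep '[[1,3,-6,30,0,0,0.5],[1,3,-6,60,0,0,0.5],[1,3,-6,75,0,0,0.5],[1,3,-6,75,0,0,0.5],[1,3,-6,75,0,0,0.5],[-1,3,-6,75,0,0,0.5],[-1,3,-6,75,0,0,0.5],[-1,3,-6,75,0,0,0.5]]'; python3 -m creep '[[-1,0,0,0,0,0,0],[-1,0,0,0,0,0,0],[-1,0,0,0,0,0,0],[-1,0,0,0,0,0,0]]'
```

```text
time_s: 10.15
tcp_pos: [0.5797, -0.1819, 0.2377]
ee_rot: [[0.963, 0.27, 0.004], [0.27, -0.963, -0.0], [0.003, 0.001, -1.0]]
wrist_force: [-0.3, 0.1, -0.1]
gripper_width: 0.857
gripper_force: 0.0
time_s: 10.48
tcp_pos: [0.5794, -0.182, 0.2359]
ee_rot: [[0.963, 0.27, 0.0], [0.27, -0.963, -0.0], [0.0, 0.0, -1.0]]
wrist_force: [-0.1, -0.3, 0.9]
gripper_width: 0.554
gripper_force: 0.0
```

```bash
python3 -m creep '[[-1,0,0,0,0,0,0],[-1,0,0,0,0,0,0],[-1,0,0,0,0,0,0],[-1,0,0,0,0,0,0],[-1,0,0,-25,0,0,0],[-1,0,0,-60,0,0,0],[-1,0,0,-90,0,0,0],[-1,0,0,-90,0,0,0]]'; python3 t.py .621 .0255 .30 -7
```

```text
time_s: 11.15
tcp_pos: [0.581, -0.1823, 0.3324]
ee_rot: [[0.962, 0.271, 0.012], [0.271, -0.962, -0.003], [0.011, 0.006, -1.0]]
wrist_force: [1.4, -0.2, -1.1]
gripper_width: 0.32
gripper_force: 30.0
11.15 [ 0.58100138 -0.18226236  0.33236681] [[0.962, 0.271, 0.012], [0.271, -0.962, -0.003], [0.011, 0.006, -1.0]] [ 1.43307145 -0.23188954 -1.11713396] 0.32039399727615675 29.982763649895787 [-2.200e+00  2.370e+01 -8.000e+00  1.000e-01 -5.760e+01  1.078e+02]
[  94.5 -189.3   32.3] [ 0.2 -0.7 22.7] rows>= 5.132830038297029
```

```bash
python3 -m creep '[[-1,30,-60,10,0,0,7],[-1,50,-100,20,0,0,14],[-1,95,-189,32,0,0,22.7],[-1,95,-189,32,0,0,22.7],[-1,95,-189,32,0,0,22.7],[-1,95,-189,32,0,0,22.7],[-1,95,-189,32,0,0,22.7],[-1,95,-189,32,0,0,22.7]]'; python3 t.py .621 .0255 .198 -7
```

```text
time_s: 11.82
tcp_pos: [0.6194, 0.0263, 0.2925]
ee_rot: [[0.993, -0.121, -0.003], [-0.121, -0.993, -0.0], [-0.003, 0.001, -1.0]]
wrist_force: [-0.1, -0.6, -2.4]
gripper_width: 0.316
gripper_force: 30.0
11.8167 [0.61942537 0.02631367 0.29247938] [[0.993, -0.121, -0.003], [-0.121, -0.993, -0.0], [-0.003, 0.001, -1.0]] [-0.13732584 -0.55605562 -2.38554039] 0.3160964936167385 29.982345141470432 [ 17.4  27.1  -8.7  -0.  -54.4  65.7]
[ 1.9  0.5 94.5] [0.  0.2 0. ] rows>= 2.2660912862078346
```

```bash
python3 -m creep '[[-1,1,0,25,0,0,0],[-1,1,0,50,0,0,0],[-1,1,0,75,0,0,0],[-1,1,0,90,0,0,0],[-1,1,0,94,0,0,0],[-1,1,0,94,0,0,0],[-1,1,0,94,0,0,0]]'; python3 t.py .621 .0255 .198 -7
```

```text
time_s: 12.4
tcp_pos: [0.6213, 0.0246, 0.2007]
ee_rot: [[0.992, -0.124, 0.002], [-0.124, -0.992, 0.0], [0.002, -0.0, -1.0]]
wrist_force: [-0.4, -0.3, -2.3]
gripper_width: 0.319
gripper_force: 30.0
12.4 [0.62129067 0.02460945 0.2006731 ] [[0.992, -0.124, 0.002], [-0.124, -0.992, 0.0], [0.002, -0.0, -1.0]] [-0.40771998 -0.31084063 -2.3330837 ] 0.3187273874352621 29.982621045783162 [ 17.2  33.4 -13.3   0.  -43.2  65.7]
[-0.4 -0.8  2.7] [-0.  -0.1 -0.1] rows>= 0.0679255847139851
```

```bash
python3 -m creep '[[-1,0,0,2,0,0,0],[-1,0,0,2,0,0,0],[0.3,0,0,2,0,0,0],[0.3,0,0,2,0,0,0],[0.3,0,0,2,0,0,0],[0.3,0,0,2,0,0,0],[0.3,0,0,2,0,0,0],[0.3,0,0,2,0,0,0]]';python3 -m creep '[[0.3,0,0,-30,0,0,0],[0.3,0,0,-60,0,0,0],[0.3,0,0,-100,0,0,0],[0.3,0,0,-100,0,0,0],[0.3,0,0,-100,0,0,0]]'; python3 t.py .4745 .2235 .28 3
```

```text
time_s: 13.07
tcp_pos: [0.6209, 0.0256, 0.198]
ee_rot: [[0.992, -0.122, 0.0], [-0.122, -0.992, 0.0], [0.0, -0.0, -1.0]]
wrist_force: [0.1, 0.3, -0.2]
gripper_width: 0.624
gripper_force: 0.0
time_s: 13.48
tcp_pos: [0.6214, 0.0257, 0.3011]
ee_rot: [[0.992, -0.122, 0.007], [-0.122, -0.992, 0.002], [0.007, -0.003, -1.0]]
wrist_force: [0.4, -0.1, -0.4]
gripper_width: 0.648
gripper_force: 0.0
13.4833 [0.62140852 0.02573851 0.30110162] [[0.992, -0.122, 0.007], [-0.122, -0.992, 0.002], [0.007, -0.003, -1.0]] [ 0.40391338 -0.08947286 -0.44091219] 0.6484568395073849 0.0 [ 17.3  26.7  -8.1   0.  -54.9  65.7]
[-170.1 -178.3   20.4] [ -0.1  -0.4 -10. ] rows>= 5.9294717093707385
```

```bash
python3 -m creep '[[0.25,-170,-179,20,0,0,-10],[0.25,-170,-179,20,0,0,-10],[0.25,-170,-179,20,0,0,-10],[0.25,-170,-179,20,0,0,-10],[0.25,-170,-179,20,0,0,-10],[0.25,-170,-179,20,0,0,-10],[0.25,-170,-179,20,0,0,-10],[0.25,-170,-179,20,0,0,-10]]'
python3 - <<'E'
from h import *
img,d=vision.capture("top"); W=cloud("top",d);W[...,2]-=.005
for t in ["checkbar","carton1"]:
  for c in vision.cut_out("top",t)[:4]:
    if c["conf"]<.4: continue
    P=W[c["region"]]; P=P[~np.isnan(P[:,0])]; zt=np.percentile(P[:,2],95); T=P[P[:,2]>zt-.010]
    print(t,round(c["conf"],2),np.round(c["uv"]),round(zt,3),rect(T))
E
python3 t.py .4735 .225 .194 3
```

```text
time_s: 14.15
tcp_pos: [0.4726, 0.2255, 0.2768]
ee_rot: [[0.998, 0.056, -0.002], [0.056, -0.998, -0.001], [-0.002, 0.001, -1.0]]
wrist_force: [0.3, -0.3, 0.7]
gripper_width: 0.625
gripper_force: 0.0
checkbar 0.9 [244. 175.] 0.049 (array([621.8,  24.3]), array([43.4, 90.9]), 82.7)
carton1 0.56 [181. 231.] 0.041 (array([474.4, 217.5]), array([77.3, 54.1]), 4.6)
14.3 [0.47433231 0.22340761 0.27725692] [[0.999, 0.051, -0.001], [0.051, -0.999, -0.001], [-0.001, 0.001, -1.0]] [ 0.75267804  0.32917437 -0.42064819] 0.6268596746630974 0.0 [ 43.   20.  -23.4   0.  -46.6  49.9]
[-0.7 -1.7 83.3] [ 0.   0.  -0.1] rows>= 1.9970337269851863
```

The check bar now lies flat in the tray. Next is the first carton.

```bash
python3 -m creep '[[0.25,0,-1,30,0,0,0],[0.25,0,-1,55,0,0,0],[0.25,0,-1,75,0,0,0],[0.25,0,-1,83,0,0,0],[0.25,0,-1,83,0,0,0],[-1,0,-1,83,0,0,0],[-1,0,-1,83,0,0,0],[-1,0,-1,83,0,0,0]]'; python3 -m creep '[[-1,0,0,0,0,0,0],[-1,0,0,0,0,0,0],[-1,0,0,0,0,0,0],[-1,0,0,-25,0,0,0],[-1,0,0,-50,0,0,0],[-1,0,0,-80,0,0,0],[-1,0,0,-110,0,0,0],[-1,0,0,-110,0,0,0]]'
python3 - <<'E'
import numpy as np
a=np.radians(7.6);c,s=np.cos(a),np.sin(a)
for x,y in ((-68,40),(0,-35),(68,40)): print(x,y,np.round([553.5+c*x-s*y,-206.5+s*x+c*y]))
E
python3 t.py .48 -.176 .30 -82.4;python3 t.py .48 -.176 .30 97.6
```

```text
time_s: 14.97
tcp_pos: [0.4745, 0.2251, 0.196]
ee_rot: [[0.999, 0.051, 0.002], [0.051, -0.999, 0.002], [0.002, -0.002, -1.0]]
wrist_force: [-0.8, -0.2, -0.5]
gripper_width: 0.513
gripper_force: 30.0
time_s: 15.63
tcp_pos: [0.4751, 0.2261, 0.3107]
ee_rot: [[0.999, 0.053, 0.01], [0.053, -0.999, 0.007], [0.01, -0.007, -1.0]]
wrist_force: [1.2, -0.3, -0.6]
gripper_width: 0.514
gripper_force: 30.0
-68 40 [ 481. -176.]
0 -35 [ 558. -241.]
68 40 [ 616. -158.]
15.6333 [0.47510972 0.22607751 0.31072923] [[0.999, 0.053, 0.01], [0.053, -0.999, 0.007], [0.01, -0.007, -1.0]] [ 1.21165036 -0.29460749 -0.57146069] 0.5137817139795317 29.964871192350984 [ 43.1  17.6 -21.2   0.1 -50.5  49.8]
[-16.6 401.8   7.9] [-0.7 -0.2 85.5] rows>= 11.935028467494574
15.6333 [0.47510972 0.22607751 0.31072923] [[0.999, 0.053, 0.01], [0.053, -0.999, 0.007], [0.01, -0.007, -1.0]] [ 1.21165036 -0.29460749 -0.57146069] 0.5137817139795317 29.964871192350984 [ 43.1  17.6 -21.2   0.1 -50.5  49.8]
[-16.6 401.8   7.9] [  0.2  -0.8 -94.5] rows>= 13.205217955148393
```

```bash
python3 -m creep '[[-1,-5,40,0,0,0,7],[-1,-5,80,0,0,0,14],[-1,-8,120,0,0,0,21],[-1,-8,160,0,0,0,28],[-1,-10,200,0,0,0,35],[-1,-10,240,0,0,0,42],[-1,-10,280,0,0,0,49],[-1,-10,280,0,0,0,49]]'; python3 t.py .481 -.176 .30 -82.4
```

```text
time_s: 16.3
tcp_pos: [0.4773, -0.0601, 0.304]
ee_rot: [[0.686, -0.728, -0.002], [-0.728, -0.686, -0.0], [-0.001, 0.002, -1.0]]
wrist_force: [-1.1, 0.7, -0.8]
gripper_width: 0.519
gripper_force: 30.0
16.3 [ 0.4773226  -0.06011176  0.30397663] [[0.686, -0.728, -0.002], [-0.728, -0.686, -0.0], [-0.001, 0.002, -1.0]] [-1.14734701  0.68576446 -0.76450552] 0.5188956296626224 29.965435434132814 [ 12.2  14.2 -27.4  -0.  -48.6  31.1]
[86.9 76.8  4. ] [ 0.1  0.  35.7] rows>= 4.98548580659202
```

```bash
python3 -m creep '[[-1,87,77,4,0,0,35.7],[-1,87,77,4,0,0,35.7],[-1,87,77,4,0,0,35.7],[-1,87,77,4,0,0,35.7],[-1,87,77,4,0,0,35.7],[-1,87,77,4,0,0,35.7],[-1,87,77,4,0,0,35.7],[-1,87,77,4,0,0,35.7]]'; python3 t.py .481 -.176 .236 -82.4
```

```text
time_s: 16.97
tcp_pos: [0.4833, -0.1707, 0.3005]
ee_rot: [[0.147, -0.989, -0.0], [-0.989, -0.147, 0.0], [-0.0, 0.0, -1.0]]
wrist_force: [-0.4, -0.5, -0.8]
gripper_width: 0.513
gripper_force: 30.0
16.9667 [ 0.4832967  -0.1707096   0.30051724] [[0.147, -0.989, -0.0], [-0.989, -0.147, 0.0], [-0.0, 0.0, -1.0]] [-0.4267473  -0.546316   -0.75549575] 0.5130099126660991 29.964793911203742 [ -1.3  17.3 -23.5  -0.  -49.3   9.8]
[ 4.9  3.  64.5] [0.  0.  0.9] rows>= 1.5533455834206946
```

```bash
python3 - <<'E'
import numpy as np
a=np.radians(7.6);c,s=np.cos(a),np.sin(a)
for x,y in ((-58,42),(0,-37),(58,42)): print(x,y,np.round([553.5+c*x-s*y,-206.5+s*x+c*y]))
E
python3 t.py .490 -.1725 .236 -82.4
```

```text
-58 42 [ 490. -173.]
0 -37 [ 558. -243.]
58 42 [ 605. -157.]
16.9667 [ 0.4832967  -0.1707096   0.30051724] [[0.147, -0.989, -0.0], [-0.989, -0.147, 0.0], [-0.0, 0.0, -1.0]] [-0.4267473  -0.546316   -0.75549575] 0.5130099126660991 29.964793911203742 [ -1.3  17.3 -23.5  -0.  -49.3   9.8]
[ 2.8 -6.4 64.5] [0.  0.  0.9] rows>= 1.5560969422710722
```

```bash
python3 -m creep '[[-1,3,-6,0,0,0,0.9],[-1,3,-6,20,0,0,0.9],[-1,3,-6,40,0,0,0.9],[-1,3,-6,55,0,0,0.9],[-1,3,-6,64,0,0,0.9],[-1,3,-6,64,0,0,0.9],[-1,3,-6,64,0,0,0.9],[-1,3,-6,64,0,0,0.9]]'; python3 t.py .490 -.1725 .236 -82.4
```

```text
time_s: 17.63
tcp_pos: [0.4903, -0.1731, 0.2371]
ee_rot: [[0.129, -0.992, 0.001], [-0.992, -0.129, -0.0], [0.0, -0.001, -1.0]]
wrist_force: [-0.3, 0.6, -1.1]
gripper_width: 0.521
gripper_force: 30.0
17.6333 [ 0.49025801 -0.17312305  0.23705025] [[0.129, -0.992, 0.001], [-0.992, -0.129, -0.0], [0.0, -0.001, -1.0]] [-0.25185396  0.60087995 -1.14064136] 0.5206934902799945 29.97595621738583 [ -1.5  22.9 -26.4   0.  -40.6   8.9]
[-0.7  0.2  1. ] [-0.1 -0.  -0.2] rows>= 0.029930675368854593
```

```bash
python3 -m creep '[[-1,0,0,2,0,0,0],[-1,0,0,2,0,0,0],[0.25,0,0,2,0,0,0],[0.25,0,0,2,0,0,0],[0.25,0,0,2,0,0,0],[0.25,0,0,2,0,0,0],[0.25,0,0,-30,0,0,0],[0.25,0,0,-65,0,0,0]]'; python3 -m creep '[[0.25,-60,0,-5,0,0,-7],[0.25,-120,0,-5,0,0,-14],[0.25,-200,0,-5,0,0,-21],[0.25,-200,0,-5,0,0,-28],[0.25,-200,0,-5,0,0,-35],[0.25,-200,0,-5,0,0,-42],[0.25,-270,0,-5,0,0,-49],[0.25,-270,0,-5,0,0,-56]]'; python3 t.py .467 .3165 .28 4
```

```text
time_s: 18.3
tcp_pos: [0.489, -0.1733, 0.3003]
ee_rot: [[0.128, -0.992, -0.007], [-0.992, -0.128, 0.001], [-0.001, 0.007, -1.0]]
wrist_force: [1.4, -0.6, -0.5]
gripper_width: 0.625
gripper_force: 0.0
time_s: 18.97
tcp_pos: [0.4548, 0.0956, 0.307]
ee_rot: [[0.896, -0.444, 0.001], [-0.444, -0.896, 0.0], [0.001, -0.001, -1.0]]
wrist_force: [1.1, 0.5, -0.2]
gripper_width: 0.625
gripper_force: 0.0
18.9667 [0.4548402  0.0956151  0.30702463] [[0.896, -0.444, 0.001], [-0.444, -0.896, 0.0], [0.001, -0.001, -1.0]] [ 1.09320958  0.51643889 -0.23777369] 0.6251143628478223 0.0 [ 32.   12.4 -29.3   0.  -48.2  31.7]
[ -87.2 -203.3   27.1] [ -0.   -0.  -30.4] rows>= 5.3444588015015455
```

```bash
python3 -m creep '[[0.25,-87,-203,27,0,0,-30.4],[0.25,-87,-203,27,0,0,-30.4],[0.25,-87,-203,27,0,0,-30.4],[0.25,-87,-203,27,0,0,-30.4],[0.25,-87,-203,27,0,0,-30.4],[0.25,-87,-203,27,0,0,-30.4],[0.25,-87,-203,27,0,0,-30.4]]'
python3 - <<'E'
from h import *
img,d=vision.capture("top"); W=cloud("top",d);W[...,2]-=.005; save("top","t3",img,(110,100,400,310),2.7)
for t in ["checkbar","carton1"]:
  for c in vision.cut_out("top",t)[:4]:
    if c["conf"]<.4: continue
    P=W[c["region"]]; P=P[~np.isnan(P[:,0])]; zt=np.percentile(P[:,2],95); T=P[P[:,2]>zt-.010]
    print(t,round(c["conf"],2),np.round(c["uv"]),round(zt,3),rect(T))
E
python3 t.py .4665 .3165 .194 4
```

```text
time_s: 19.55
tcp_pos: [0.4684, 0.3182, 0.2789]
ee_rot: [[0.998, 0.069, 0.0], [0.069, -0.998, 0.0], [0.0, -0.0, -1.0]]
wrist_force: [-0.5, 0.3, 0.2]
gripper_width: 0.622
gripper_force: 0.0
checkbar 0.9 [245. 175.] 0.05 (array([621.5,  22.9]), array([43.1, 89.6]), 85.5)
checkbar 0.68 [238. 123.] 0.072 (array([789.4,  48. ]), array([67.3, 65.2]), 41.7)
carton1 0.98 [306. 214.] 0.079 (array([ 491.8, -172.4]), array([45.1, 80.8]), 7.4)
carton1 0.73 [151. 234.] 0.04 (array([451.6, 317.5]), array([98. , 55.4]), 43.7)
carton1 0.68 [152. 193.] 0.039 (array([572.9, 317.2]), array([74.1, 47. ]), 7.1)
19.7 [0.46815975 0.31400508 0.27950667] [[0.998, 0.065, -0.001], [0.065, -0.998, -0.001], [-0.001, 0.001, -1.0]] [ 0.84396386  0.85074137 -0.18885152] 0.626333005154135 0.0 [ 50.3  23.1 -17.8  -0.  -49.2  43.4]
[-1.4 -2.7 85.5] [ 0.1  0.1 -0.3] rows>= 2.051778368717105
```

View pics/t3.png

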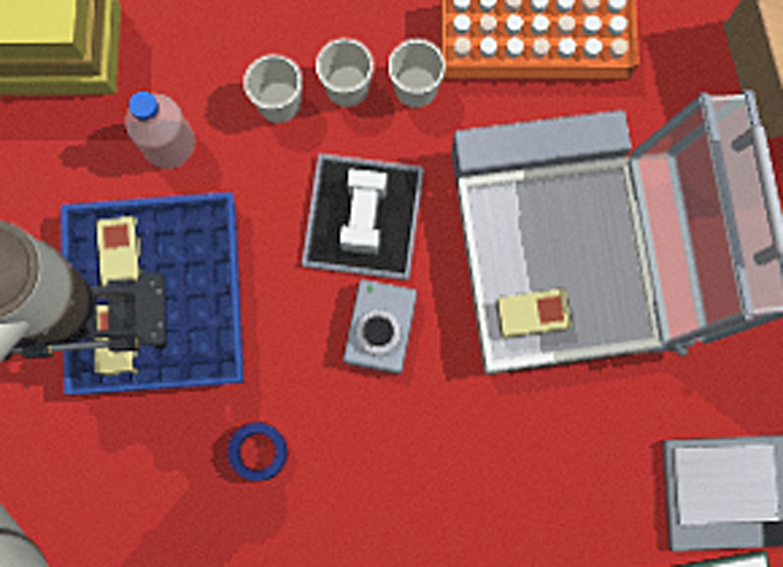

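Carton 1 lies flat in the well at (533,312) and the check bar is in the tray at (363,210). The gripper stands over the second carton at (115,340).

```bash
python3 -m creep '[[0.25,-1,-1,30,0,0,0],[0.25,-1,-1,55,0,0,0],[0.25,-1,-1,75,0,0,0],[0.25,-1,-1,85,0,0,0],[0.25,-1,-1,85,0,0,0],[-1,-1,-1,85,0,0,0],[-1,-1,-1,85,0,0,0],[-1,-1,-1,85,0,0,0]]'; python3 -m creep '[[-1,0,0,0,0,0,0],[-1,0,0,0,0,0,0],[-1,0,0,0,0,0,0],[-1,0,0,-25,0,0,0],[-1,0,0,-50,0,0,0],[-1,0,0,-80,0,0,0],[-1,0,0,-110,0,0,0],[-1,0,0,-110,0,0,0]]'; python3 t.py .558 -.243 .31 -82.4
```

```text
time_s: 20.37
tcp_pos: [0.4678, 0.3159, 0.1962]
ee_rot: [[0.998, 0.065, 0.002], [0.065, -0.998, 0.002], [0.002, -0.002, -1.0]]
wrist_force: [0.7, -0.6, 0.4]
gripper_width: 0.522
gripper_force: 30.0
time_s: 21.03
tcp_pos: [0.4685, 0.3171, 0.3111]
ee_rot: [[0.998, 0.067, 0.009], [0.067, -0.998, 0.008], [0.01, -0.008, -1.0]]
wrist_force: [0.1, -0.1, -0.6]
gripper_width: 0.513
gripper_force: 30.0
21.0333 [0.46847374 0.31709249 0.31110202] [[0.998, 0.067, 0.009], [0.067, -0.998, 0.008], [0.01, -0.008, -1.0]] [ 0.07539019 -0.07386514 -0.60217385] 0.5126951050711739 30.00014559365809 [ 50.5  21.1 -15.7   0.1 -52.5  43.3]
[ 51.7 564.8  -2.8] [-0.8 -0.1 86.3] rows>= 13.602001440599539
```

```bash
python3 -m creep '[[-1,5,40,-10,0,0,7],[-1,10,80,-10,0,0,14],[-1,10,120,-10,0,0,21],[-1,15,160,-10,0,0,28],[-1,15,200,-10,0,0,35],[-1,20,240,-10,0,0,42],[-1,20,280,-10,0,0,49],[-1,20,320,-10,0,0,55]]'; python3 t.py .558 -.243 .31 -82.4
```

```text
time_s: 21.7
tcp_pos: [0.5078, -0.0039, 0.3143]
ee_rot: [[0.622, -0.783, -0.001], [-0.783, -0.622, 0.0], [-0.001, 0.0, -1.0]]
wrist_force: [0.8, 0.2, -1.2]
gripper_width: 0.514
gripper_force: 30.0
21.7 [ 0.50778022 -0.00392403  0.3142776 ] [[0.622, -0.783, -0.001], [-0.783, -0.622, 0.0], [-0.001, 0.0, -1.0]] [ 0.80517909  0.21728964 -1.21898722] 0.5144542741732612 29.995505958795547 [ 17.9  15.9 -23.1  -0.  -51.   20.6]
[218.5 109.3   4.2] [ 0.   0.  30.8] rows>= 5.859256889745031
```

```bash
python3 -m creep '[[-1,30,15,4,0,0,30],[-1,60,30,4,0,0,30],[-1,90,45,4,0,0,30],[-1,130,65,4,0,0,30],[-1,170,85,4,0,0,30],[-1,205,104,4,0,0,30],[-1,205,104,4,0,0,30],[-1,205,104,4,0,0,30]]'; python3 t.py .558 -.243 .236 -82.4
```

```text
time_s: 22.37
tcp_pos: [0.5552, -0.2294, 0.3094]
ee_rot: [[0.148, -0.989, -0.002], [-0.989, -0.148, 0.001], [-0.001, 0.001, -1.0]]
wrist_force: [1.0, -0.3, -1.0]
gripper_width: 0.515
gripper_force: 30.0
22.3667 [ 0.55520857 -0.2293569   0.30938392] [[0.148, -0.989, -0.002], [-0.989, -0.148, 0.001], [-0.001, 0.001, -1.0]] [ 1.03038742 -0.317777   -1.02009283] 0.5154182769029071 29.999825544655323 [ -7.   24.4 -10.5  -0.  -55.2  15.6]
[14.  -0.8 73.4] [0.1 0.1 0.9] rows>= 1.791212164316574
```

```bash
python3 -m creep '[[-1,12,-1,0,0,0,0.9],[-1,12,-1,20,0,0,0.9],[-1,12,-1,40,0,0,0.9],[-1,12,-1,60,0,0,0.9],[-1,12,-1,73,0,0,0.9],[-1,12,-1,73,0,0,0.9],[-1,12,-1,73,0,0,0.9],[-1,12,-1,73,0,0,0.9]]'; python3 t.py .558 -.243 .236 -82.4
```

```text
time_s: 23.03
tcp_pos: [0.5585, -0.2379, 0.238]
ee_rot: [[0.138, -0.99, 0.0], [-0.99, -0.138, 0.0], [-0.0, -0.0, -1.0]]
wrist_force: [0.1, 0.0, -0.8]
gripper_width: 0.515
gripper_force: 30.0
23.0333 [ 0.55854053 -0.23787473  0.23795931] [[0.138, -0.99, 0.0], [-0.99, -0.138, 0.0], [-0.0, -0.0, -1.0]] [ 0.07965981  0.00288433 -0.76350912] 0.5150521173704589 29.98975782422349 [ -7.8  29.6 -13.8  -0.  -46.6  15.8]
[5.  1.2 2. ] [-0.   0.   0.3] rows>= 0.13221987123302603
```

```bash
python3 -m creep '[[-1,4,0,0,0,0,0],[-1,4,0,2,0,0,0],[-1,4,0,2,0,0,0],[0.25,4,0,2,0,0,0],[0.25,4,0,2,0,0,0],[0.25,4,0,2,0,0,0],[0.25,4,0,2,0,0,0],[0.25,4,0,-35,0,0,0]]'; python3 -m creep '[[0.25,0,0,-35,0,0,0],[0.25,-40,0,-45,0,0,0],[0.25,-80,0,-45,0,0,-7],[0.25,-120,0,-45,0,0,-14],[0.25,-160,0,-45,0,0,-21],[0.25,-200,0,-45,0,0,-28],[0.25,-240,0,-45,0,0,-35],[0.25,-280,0,-45,0,0,-42]]'; python3 t.py .569 .3155 .28 8
```

```text
time_s: 23.7
tcp_pos: [0.5566, -0.2421, 0.266]
ee_rot: [[0.135, -0.991, -0.015], [-0.991, -0.135, 0.005], [-0.007, 0.014, -1.0]]
wrist_force: [0.8, 0.2, -0.7]
gripper_width: 0.623
gripper_force: 0.0
time_s: 24.37
tcp_pos: [0.52, 0.0363, 0.3182]
ee_rot: [[0.768, -0.64, 0.001], [-0.64, -0.768, 0.0], [0.0, -0.001, -1.0]]
wrist_force: [0.2, 0.2, -0.3]
gripper_width: 0.623
gripper_force: 0.0
24.3667 [0.51996872 0.03633524 0.31818459] [[0.768, -0.64, 0.001], [-0.64, -0.768, 0.0], [0.0, -0.001, -1.0]] [ 0.23491042  0.18593112 -0.30361737] 0.6226783469814418 0.0 [ 21.9  16.8 -21.1   0.  -52.1  28.3]
[-141.  -245.8   38.3] [ -0.   -0.  -47.8] rows>= 6.858475219219748
```

```bash
python3 -m creep '[[0.25,-141,-245,38,0,0,-47.8],[0.25,-141,-245,38,0,0,-47.8],[0.25,-141,-245,38,0,0,-47.8],[0.25,-141,-245,38,0,0,-47.8],[0.25,-141,-245,38,0,0,-47.8],[0.25,-141,-245,38,0,0,-47.8],[0.25,-141,-245,38,0,0,-47.8],[0.25,-141,-245,38,0,0,-47.8]]'; python3 t.py .569 .316 .194 8
```

```text
time_s: 25.03
tcp_pos: [0.5712, 0.3186, 0.2783]
ee_rot: [[0.99, 0.141, 0.002], [0.141, -0.99, 0.001], [0.002, -0.001, -1.0]]
wrist_force: [0.2, -0.7, 0.6]
gripper_width: 0.625
gripper_force: 0.0
25.0333 [0.57120935 0.31857088 0.27827943] [[0.99, 0.141, 0.002], [0.141, -0.99, 0.001], [0.002, -0.001, -1.0]] [ 0.21585696 -0.68236086  0.55292386] 0.6253492074898824 0.0 [ 43.3  30.8  -4.4   0.  -54.7  54.8]
[-2.7  2.3 84.3] [-0.  -0.1  0.1] rows>= 2.0227236307479215
```

```bash
python3 -m creep '[[0.25,-2,1,30,0,0,0],[0.25,-2,1,55,0,0,0],[0.25,-2,1,75,0,0,0],[0.25,-2,1,84,0,0,0],[0.25,-2,1,84,0,0,0],[-1,-2,1,84,0,0,0],[-1,-2,1,84,0,0,0],[-1,-2,1,84,0,0,0]]'; python3 -m creep '[[-1,0,0,0,0,0,0],[-1,0,0,0,0,0,0],[-1,0,0,0,0,0,0],[-1,0,0,-25,0,0,0],[-1,0,0,-50,0,0,0],[-1,0,0,-80,0,0,0],[-1,0,0,-110,0,0,0],[-1,0,0,-110,0,0,0]]'; python3 t.py .605 -.157 .31 -82.4
```

```text
time_s: 25.7
tcp_pos: [0.5693, 0.3115, 0.1971]
ee_rot: [[0.991, 0.133, 0.002], [0.133, -0.991, 0.001], [0.002, -0.001, -1.0]]
wrist_force: [-0.8, 0.2, 0.7]
gripper_width: 0.515
gripper_force: 30.0
time_s: 26.37
tcp_pos: [0.5703, 0.3124, 0.313]
ee_rot: [[0.991, 0.135, 0.011], [0.135, -0.991, 0.007], [0.012, -0.006, -1.0]]
wrist_force: [0.7, -0.5, -0.1]
gripper_width: 0.516
gripper_force: 30.0
26.3667 [0.5703131  0.31236587 0.3130135 ] [[0.991, 0.135, 0.011], [0.135, -0.991, 0.007], [0.012, -0.006, -1.0]] [ 0.72785367 -0.51715347 -0.12357597] 0.5161334997960821 30.000157984904945 [ 43.   28.4  -3.1   0.2 -57.8  54.7]
[-2.880e+01  4.698e+02  1.000e-01] [-0.8 -0.3 90.1] rows>= 12.588865903025251
```

```bash
python3 -m creep '[[-1,-2,40,-5,0,0,7],[-1,-4,80,-5,0,0,14],[-1,-7,120,-5,0,0,21],[-1,-10,160,-5,0,0,28],[-1,-12,200,-5,0,0,35],[-1,-14,240,-5,0,0,42],[-1,-17,270,-5,0,0,49],[-1,-17,280,-5,0,0,55]]'; python3 t.py .605 -.157 .31 -82.4
```

```text
time_s: 27.03
tcp_pos: [0.5886, 0.0277, 0.3103]
ee_rot: [[0.67, -0.742, -0.002], [-0.742, -0.67, -0.0], [-0.001, 0.002, -1.0]]
wrist_force: [-0.4, 0.5, -1.4]
gripper_width: 0.513
gripper_force: 30.0
27.0333 [0.5886188  0.0277102  0.31030986] [[0.67, -0.742, -0.002], [-0.742, -0.67, -0.0], [-0.001, 0.002, -1.0]] [-0.42373637  0.51010725 -1.36644535] 0.5131810826578044 29.993007886223495 [ 18.4  23.3 -12.1  -0.  -54.7  23.6]
[148.1 111.6   0.4] [ 0.1  0.  34.5] rows>= 4.814253368546374
```

```bash
python3 -m creep '[[-1,145,108,0,0,0,33],[-1,145,108,0,0,0,33],[-1,145,108,0,0,0,33],[-1,145,108,0,0,0,33],[-1,145,108,0,0,0,33],[-1,145,108,0,0,0,33],[-1,145,108,0,0,0,33],[-1,145,108,0,0,0,33]]'; python3 t.py .605 -.157 .237 -82.4
python3 - <<'E'
from h import *
img,d=vision.capture("side"); save("side","s2",img,(200,130,400,280),4)
E
```

```text
time_s: 27.7
tcp_pos: [0.608, -0.1476, 0.3103]
ee_rot: [[0.169, -0.986, -0.001], [-0.986, -0.169, 0.0], [-0.001, 0.001, -1.0]]
wrist_force: [0.0, 0.1, -1.3]
gripper_width: 0.515
gripper_force: 30.0
27.7 [ 0.60798397 -0.14760308  0.31034516] [[0.169, -0.986, -0.001], [-0.986, -0.169, 0.0], [-0.001, 0.001, -1.0]] [ 0.01909048  0.14026359 -1.28173367] 0.5153793568612178 30.00004330649972 [  1.1  26.5  -6.7  -0.  -56.8   8.6]
[ 8.8  4.5 73.3] [0.  0.  2.1] rows>= 1.7746967550090298
```

View pics/s2.png

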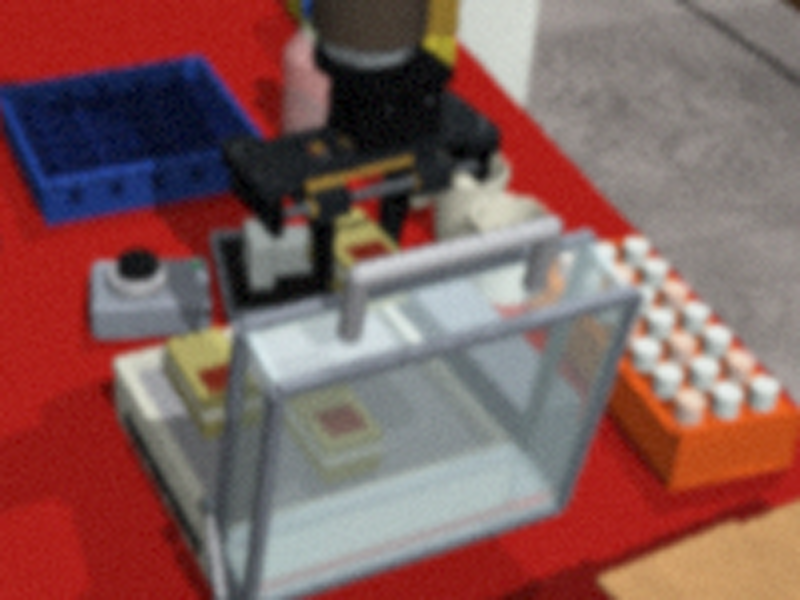

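Two cartons lie flat at (205,380) and (340,425), the third is in the gripper at (365,240), and the basket is empty.

```bash
python3 -m creep '[[-1,7,4,0,0,0,2],[-1,7,4,20,0,0,2],[-1,7,4,40,0,0,2],[-1,7,4,60,0,0,2],[-1,7,4,73,0,0,2],[-1,7,4,73,0,0,2],[-1,7,4,73,0,0,2],[-1,7,4,73,0,0,2]]'; python3 t.py .605 -.157 .237 -82.4
```

```text
time_s: 28.42
tcp_pos: [0.6055, -0.1551, 0.238]
ee_rot: [[0.134, -0.991, 0.0], [-0.991, -0.134, 0.0], [0.0, -0.0, -1.0]]
wrist_force: [0.2, 0.1, -0.7]
gripper_width: 0.515
gripper_force: 30.0
28.4167 [ 0.60553365 -0.15509778  0.23804785] [[0.134, -0.991, 0.0], [-0.991, -0.134, 0.0], [0.0, -0.0, -1.0]] [ 0.24833748  0.13977397 -0.65082349] 0.5146587180222251 29.99117912258953 [  0.4  31.  -11.   -0.  -47.9   7.2]
[1.8 0.8 1. ] [-0.  -0.   0.1] rows>= 0.05362909893878565
```

```bash
python3 -m creep '[[-1,0,0,2,0,0,0],[-1,0,0,2,0,0,0],[0.25,0,0,2,0,0,0],[0.25,0,0,2,0,0,0],[0.25,0,0,2,0,0,0],[0.25,0,0,2,0,0,0],[0.25,0,0,-35,0,0,0],[0.25,0,0,-70,0,0,0]]'; python3 -m creep '[[0.25,-10,20,-40,0,0,0],[0.25,-40,40,-80,0,0,-7],[0.25,-80,80,-110,0,0,-14],[0.25,-120,110,-140,0,0,-21],[0.25,-150,140,-170,0,0,-28],[0.25,-180,160,-200,0,0,-35],[0.25,-210,180,-220,0,0,-42],[0.25,-240,200,-220,0,0,-49]]'
python3 -m creep '[[-0.2,-20,0,0,0,0,-7],[-0.2,-40,0,0,0,0,-14],[-0.2,-60,0,0,0,0,-21],[-0.2,-60,0,0,0,0,-28],[-0.2,-60,0,0,0,0,-35],[-0.2,-60,0,0,0,0,-41]]'
cat > d.py <<'E'
from h import *
import sys
for n in ("top","side"):
  img,d=vision.capture(n); W=cloud(n,d); W[...,2]-=.005 if n=="top" else .001; np.savez(n+".npz",img=img,W=W)
  if n=="top": save(n,sys.argv[1],img,(110,100,400,310),2.7)
  for t in ["checkbar","carton1"]:
   for c in vision.cut_out(n,t)[:4]:
    if c["conf"]<.4: continue
    P=W[c["region"]]; P=P[~np.isnan(P[:,0])]; zt=np.percentile(P[:,2],95); T=P[P[:,2]>zt-.010]
    print(n,t,round(c["conf"],2),np.round(c["uv"]),round(zt,3),rect(T))
  P=W.reshape(-1,3);P=P[~np.isnan(P[:,0])]; a=np.radians(7.6)
  Q=(P[:,:2]-[.5535,-.2065])@np.array([[np.cos(a),-np.sin(a)],[np.sin(a),np.cos(a)]])
  m=(abs(Q[:,0])<.075)&(Q[:,1]<-.05)&(Q[:,1]>-.25)&(P[:,2]>.27)&(P[:,2]<.34); H=P[m]
  m2=m.copy(); m2[m]=H[:,2]>.29; 
  print(n,"bar pts",m2.sum(),np.round(np.median(P[m2],0),3),"scanner frame",np.round(np.median(Q[m2],0),3),np.round(np.percentile(P[m2,2],[5,95]),3),rect(P[m2]) if m2.sum()>4 else "")
where()
E
python3 d.py t4
```

```text
time_s: 29.08
tcp_pos: [0.605, -0.1557, 0.3065]
ee_rot: [[0.133, -0.991, -0.006], [-0.991, -0.133, 0.0], [-0.001, 0.006, -1.0]]
wrist_force: [1.2, -0.1, 0.3]
gripper_width: 0.624
gripper_force: 0.0
time_s: 29.75
tcp_pos: [0.4112, 0.0162, 0.5082]
ee_rot: [[0.838, -0.546, 0.004], [-0.546, -0.838, 0.001], [0.003, -0.003, -1.0]]
wrist_force: [0.4, 1.1, 0.1]
gripper_width: 0.629
gripper_force: 0.0
time_s: 30.25
tcp_pos: [0.3617, 0.0489, 0.5062]
ee_rot: [[0.99, 0.14, 0.001], [0.14, -0.99, 0.001], [0.001, -0.001, -1.0]]
wrist_force: [0.2, 0.6, -0.4]
gripper_width: 0.407
gripper_force: 0.0
top checkbar 0.74 [243. 177.] 0.05 (array([620.8,  24.7]), array([43.4, 88.5]), 82.7)
top carton1 0.87 [300. 180.] 0.08 (array([ 607.3, -158.4]), array([45.8, 80.4]), 8.8)
top carton1 0.71 [330. 196.] 0.08 (array([ 559.7, -242.3]), array([45.6, 81.3]), 8.0)
top carton1 0.6 [308. 217.] 0.08 (array([ 489.9, -171.2]), array([42. , 76.8]), 6.7)
top bar pts 271 [ 0.575 -0.38   0.299] scanner frame [-0.001 -0.175] [0.293 0.303] (array([ 577.3, -381.3]), array([130.9,  15.1]), 7.9)
side checkbar 0.69 [273. 192.] 0.049 (array([ 589.4, -172.5]), array([445.9,  90.5]), 81.5)
side carton1 0.54 [248. 222.] 0.079 (array([ 481. , -244.5]), array([229.1,  45.5]), 87.3)
side bar pts 348 [ 0.571 -0.386  0.3  ] scanner frame [-0.006 -0.181] [0.292 0.304] (array([ 574.7, -384.5]), array([131.4,  12.3]), 6.9)
30.55 [0.36236942 0.04880251 0.50572657] [[0.991, 0.131, 0.0], [0.131, -0.991, 0.0], [0.0, -0.0, -1.0]] [-0.40517883  0.52353633  0.03243999] 0.40014063701787783 0.0 [ 33.6  -8.5 -20.7  -0.  -77.8  64. ]
```

View pics/t4.png

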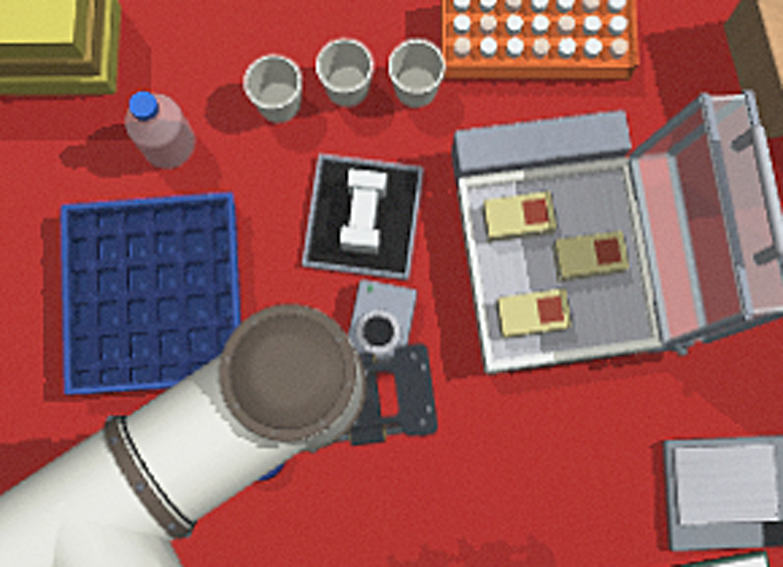

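Three cartons lie flat and apart at (519,215), (592,254) and (533,312). The check bar is in the tray at (363,210) and the hood bar is at (0.576,-0.383,0.299). Now I'll shut the hood.

```bash
python3 t.py .577 -.382 .53 7.6; python3 -m creep '[[-0.2,80,205,-25,0,0,0],[-0.2,80,205,-25,0,0,0],[-0.2,80,205,-25,0,0,0],[-0.2,80,205,-25,0,0,0],[-0.2,80,205,-25,0,0,0],[-0.2,80,205,-25,0,0,0],[-0.2,80,205,-25,0,0,0]]';  python3 t.py .577 -.382 .53 7.6
```

```text
30.55 [0.36236942 0.04880251 0.50572657] [[0.991, 0.131, 0.0], [0.131, -0.991, 0.0], [0.0, -0.0, -1.0]] [-0.40517883  0.52353633  0.03243999] 0.40014063701787783 0.0 [ 33.6  -8.5 -20.7  -0.  -77.8  64. ]
[156.2 455.2 -24.3] [-0.  -0.  -0.1] rows>= 11.556819599188756
time_s: 31.13
tcp_pos: [0.4707, -0.1462, 0.5297]
ee_rot: [[0.992, 0.127, -0.002], [0.127, -0.992, -0.001], [-0.002, 0.0, -1.0]]
wrist_force: [0.2, 0.2, -0.3]
gripper_width: 0.4
gripper_force: 0.0
31.1333 [ 0.47066939 -0.14622104  0.52970268] [[0.992, 0.127, -0.002], [0.127, -0.992, -0.001], [-0.002, 0.0, -1.0]] [ 0.20402846  0.16630855 -0.30121185] 0.39990116457322095 0.0 [  1.7   5.1  -4.4   0.  -80.6  95.6]
[ 75.5 247.4  -0.4] [ 0.   0.1 -0.3] rows>= 6.202553667037034
```

```bash
python3 -m creep '[[-0.2,75,246,-5,0,0,0],[-0.2,75,246,-5,0,0,0],[-0.2,75,246,-5,0,0,0],[-0.2,75,246,-5,0,0,0],[-0.2,75,246,-5,0,0,0],[-0.2,75,246,-5,0,0,0],[-0.2,75,246,-5,0,0,0],[-0.2,75,246,-5,0,0,0]]'; python3 -m creep '[[-0.2,0,0,0,0,0,0],[-0.2,0,0,0,0,0,0]]'; python3 t.py .577 -.3825 .465 7.6
```

```text
time_s: 31.8
tcp_pos: [0.5774, -0.3791, 0.5325]
ee_rot: [[0.991, 0.13, -0.004], [0.13, -0.992, 0.002], [-0.004, -0.002, -1.0]]
wrist_force: [0.2, 0.7, -1.5]
gripper_width: 0.403
gripper_force: 0.0
time_s: 31.97
tcp_pos: [0.5758, -0.3759, 0.5365]
ee_rot: [[0.991, 0.134, 0.0], [0.134, -0.991, -0.0], [0.0, 0.0, -1.0]]
wrist_force: [-0.4, 0.4, 0.3]
gripper_width: 0.398
gripper_force: 0.0
31.9667 [ 0.57579055 -0.375865    0.53647784] [[0.991, 0.134, 0.0], [0.134, -0.991, -0.0], [0.0, 0.0, -1.0]] [-0.44263277  0.4485218   0.30702641] 0.3976115536551633 0.0 [-19.7  25.9  24.9  -0.  -88.9 117.4]
[ 0.3  6.7 71.5] [ 0.  -0.   0.1] rows>= 1.7217101670069488
```

```bash
python3 -m creep '[[-0.2,0,6,0,0,0,0],[-0.2,0,6,20,0,0,0],[-0.2,0,6,40,0,0,0],[-0.2,0,6,60,0,0,0],[-0.2,0,6,71,0,0,0],[-0.2,0,6,71,0,0,0],[-1,0,6,71,0,0,0],[-1,0,6,71,0,0,0]]'; python3 -m creep '[[-1,0,0,0,0,0,0],[-1,0,0,0,0,0,0],[-1,0,0,0,0,0,0],[-1,0,0,0,0,0,0]]'; python3 t.py .577 -.382 .465 7.6
```

```text
time_s: 32.63
tcp_pos: [0.577, -0.3831, 0.4668]
ee_rot: [[0.991, 0.134, 0.003], [0.134, -0.991, -0.002], [0.002, 0.002, -1.0]]
wrist_force: [-0.2, -0.4, 0.3]
gripper_width: 0.316
gripper_force: 0.0
time_s: 32.97
tcp_pos: [0.5769, -0.3817, 0.4664]
ee_rot: [[0.991, 0.135, 0.001], [0.135, -0.991, 0.003], [0.001, -0.002, -1.0]]
wrist_force: [-1.4, 7.0, 3.4]
gripper_width: 0.149
gripper_force: 30.0
32.9667 [ 0.57691799 -0.3816794   0.46638609] [[0.991, 0.135, 0.001], [0.135, -0.991, 0.003], [0.001, -0.002, -1.0]] [-1.41456191  7.00404038  3.35058477] 0.1487310702007404 30.00130981206894 [-20.2  27.1  17.3  -0.2 -80.1 117.9]
[0.  0.3 1.4] [-0.1 -0.1  0.1] rows>= 0.03417363680980884
```

```bash
python3 -m creep '[[-1,0,-17,-4,0,0,0],[-1,0,-35,-8,0,0,0],[-1,0,-52,-10,0,0,0],[-1,0,-70,-11,0,0,0],[-1,0,-87,-11,0,0,0],[-1,0,-105,-9,0,0,0],[-1,0,-122,-6,0,0,0],[-1,0,-140,-3,0,0,0]]'; python3 t.py .5585 -.243 .469 7.6; python3 -m creep '[[-1,0,-17,5,0,0,0],[-1,0,-33,12,0,0,0],[-1,0,-49,19,0,0,0],[-1,0,-65,28,0,0,0],[-1,0,-80,37,0,0,0],[-1,0,-94,48,0,0,0],[-1,0,-107,59,0,0,0],[-1,0,-119,72,0,0,0]]';  python3 t.py .542 -.124 .397 7.6
```

```text
time_s: 33.63
tcp_pos: [0.5581, -0.245, 0.4711]
ee_rot: [[0.991, 0.133, 0.006], [0.133, -0.991, -0.005], [0.005, 0.006, -1.0]]
wrist_force: [1.2, -3.1, 1.5]
gripper_width: 0.148
gripper_force: 30.0
33.6333 [ 0.55807317 -0.24500995  0.47111206] [[0.991, 0.133, 0.006], [0.133, -0.991, -0.005], [0.005, 0.006, -1.0]] [ 1.18493776 -3.14109403  1.47878868] 0.14794201600514587 29.997161328792572 [ -8.5  18.3   4.3   0.2 -75.6 106. ]
[ 0.7 -1.9  2.1] [ 0.3 -0.3  0. ] rows>= 0.07066358874593813
time_s: 34.3
tcp_pos: [0.5425, -0.1259, 0.3974]
ee_rot: [[0.991, 0.134, 0.004], [0.134, -0.991, -0.0], [0.004, 0.001, -1.0]]
wrist_force: [-0.5, 2.5, 3.1]
gripper_width: 0.152
gripper_force: 30.0
34.3 [ 0.54253532 -0.1258746   0.3973881 ] [[0.991, 0.134, 0.004], [0.134, -0.991, -0.0], [0.004, 0.001, -1.0]] [-0.54145139  2.48835554  3.06358448] 0.1517518665210048 29.99820828437805 [  3.6  15.7 -10.    0.  -64.1  94.1]
[-0.3 -1.9  0.4] [ 0.  -0.2  0.1] rows>= 0.047668806491495526
```

```bash
python3 -m creep '[[-1,0,-12,13,0,0,0],[-1,0,-22,27,0,0,0],[-1,0,-32,42,0,0,0],[-1,0,-40,58,0,0,0],[-1,0,-48,74,0,0,0],[-1,0,-54,90,0,0,0],[-1,0,-59,107,0,0,0],[-1,0,-63,124,0,0,0]]'; python3 -m creep '[[-1,0,-2,8,0,0,0],[-1,0,-2,14,0,0,0],[-1,0,-2,17,0,0,0],[-1,0,-2,17,0,0,0],[-1,0,-2,17,0,0,0]]';  python3 t.py .534 -.059 .255 7.6
```

```text
time_s: 34.97
tcp_pos: [0.5343, -0.0627, 0.2718]
ee_rot: [[0.991, 0.134, 0.003], [0.134, -0.991, 0.002], [0.003, -0.002, -1.0]]
wrist_force: [0.7, 6.6, -0.8]
gripper_width: 0.149
gripper_force: 30.0
time_s: 35.38
tcp_pos: [0.5341, -0.0601, 0.2546]
ee_rot: [[0.991, 0.133, 0.002], [0.133, -0.991, 0.003], [0.002, -0.003, -1.0]]
wrist_force: [-0.5, 12.3, -1.8]
gripper_width: 0.148
gripper_force: 30.1
35.3833 [ 0.53412021 -0.06010503  0.25457222] [[0.991, 0.133, 0.002], [0.133, -0.991, 0.003], [0.002, -0.003, -1.0]] [-0.4536752  12.33484001 -1.76577597] 0.14763442935453916 30.08981446735561 [ 10.8  22.8 -22.9  -0.3 -44.2  87. ]
[ 0.  -1.1 -0.4] [-0.2 -0.1  0.1] rows>= 0.03164429978709315
```

```bash
python3 -m creep '[[-0.17,0,0,0,0,0,0],[-0.17,0,0,0,0,0,0],[-0.17,0,0,0,0,0,0],[-0.17,0,0,0,0,0,0],[-0.17,0,0,-30,0,0,0],[-0.17,0,0,-60,0,0,0],[-0.17,0,0,-60,0,0,0]]'
python3 - <<'E'
from h import *
for n in ("top","side"):
  img,d=vision.capture(n); W=cloud(n,d); W[...,2]-=.005 if n=="top" else .001
  P=W.reshape(-1,3);P=P[~np.isnan(P[:,0])]; a=np.radians(7.6)
  Q=(P[:,:2]-[.5535,-.2065])@np.array([[np.cos(a),-np.sin(a)],[np.sin(a),np.cos(a)]])
  m=(abs(Q[:,0])<.1)&(abs(Q[:,1])<.09)&(P[:,2]<.2)&(P[:,2]>.1)
  A=np.c_[Q[m],np.ones(m.sum())]; k=np.linalg.lstsq(A,P[m,2],rcond=None)[0]; print(n,"hood plane slopes/z",np.round(k,4),m.sum())
  m=(abs(P[:,0]-.472)<.03)&(abs(P[:,1]-.006)<.03)&(P[:,2]>.05)&(P[:,2]<.066); print("button",m.sum(),rect(P[m]) if m.sum()>5 else "",np.median(P[m],0))
E
python3 t.py .472 .0055 .30 7.6
```

```text
time_s: 35.97
tcp_pos: [0.5357, -0.0626, 0.3209]
ee_rot: [[0.991, 0.134, 0.012], [0.134, -0.991, -0.0], [0.012, 0.002, -1.0]]
wrist_force: [0.7, 1.2, 0.8]
gripper_width: 0.409
gripper_force: 0.0
top hood plane slopes/z [0.0006 0.0004 0.1097] 3189
button 97 (array([472.8,   6.5]), array([34.3, 31.7]), 89.3) [0.47265843 0.0050062  0.05427136]
side hood plane slopes/z [ 0.0007 -0.0013  0.111 ] 2708
button 60 (array([469.7,   4.7]), array([34.1, 31.2]), 46.3) [0.46990786 0.00236315 0.05512855]
36.0667 [ 0.53395165 -0.06260717  0.31646584] [[0.991, 0.133, 0.004], [0.133, -0.991, 0.001], [0.004, -0.0, -1.0]] [-1.19504865  0.25972917 -0.78877326] 0.4113182596939726 0.0 [ 10.6  18.3 -19.1   0.  -52.4  87. ]
[-52.4 -75.7  16.3] [-0.  -0.2  0. ] rows>= 2.2429072481541628
```

The hood plane is level at 0.110 m, so it is fully shut. Next I press the button.

```bash
python3 -m creep '[[-1,-53,-75,16,0,0,0],[-1,-53,-75,16,0,0,0],[-1,-53,-75,16,0,0,0],[-1,-53,-75,16,0,0,0],[-1,-53,-75,16,0,0,0],[-1,-53,-75,16,0,0,0],[-1,-53,-75,16,0,0,0],[-1,-53,-75,16,0,0,0]]'; python3 t.py .4715 .005 .245 7.6
```

```text
time_s: 36.73
tcp_pos: [0.4718, 0.0045, 0.2986]
ee_rot: [[0.991, 0.132, 0.0], [0.132, -0.991, -0.0], [0.0, 0.0, -1.0]]
wrist_force: [0.3, -0.6, -0.7]
gripper_width: 0.009
gripper_force: 0.0
36.7333 [0.47184494 0.00449486 0.29859684] [[0.991, 0.132, 0.0], [0.132, -0.991, -0.0], [0.0, 0.0, -1.0]] [ 0.2880568  -0.62675219 -0.70675518] 0.009473391961313877 0.0 [ 20.3  13.8 -29.    0.  -47.2  77.2]
[-0.3 -0.6 53.6] [ 0. -0. -0.] rows>= 1.285379629694548
```

```bash
python3 - <<'E'
from h import *
for n in ("top","side"):
  img,d=vision.capture(n); W=cloud(n,d); save(n,"f_"+n,img,(110,100,400,310) if n=="top" else (190,120,400,280),2.7)
  for c in vision.cut_out(n,"checkbar")[:2]:
    P=W[c["region"]]; P=P[~np.isnan(P[:,0])]; zt=np.percentile(P[:,2],95); T=P[P[:,2]>zt-.010]; print(n,round(c["conf"],2),np.round(c["uv"]),round(zt,3),rect(T))
E
python3 -m creep '[[-1,0,0,25,0,0,0],[-1,0,0,45,0,0,0],[-1,0,0,52,0,0,0],[-1,0,0,56,0,0,0],[-1,0,0,60,0,0,0],[-1,0,0,60,0,0,0],[-1,0,0,60,0,0,0]]'
```

```text
top 0.67 [247. 167.] 0.055 (array([644.8,  19.9]), array([43.5, 42. ]), 0.7)
side 0.62 [275. 187.] 0.051 (array([597.9, -10.3]), array([141.6,  87.9]), 63.4)
time_s: 37.52
tcp_pos: [0.4712, 0.0049, 0.2394]
ee_rot: [[0.991, 0.133, -0.0], [0.133, -0.991, -0.0], [-0.0, 0.0, -1.0]]
wrist_force: [-2.4, -1.4, 2.3]
gripper_width: 0.004
gripper_force: 1.4
```

View pics/f_top.png

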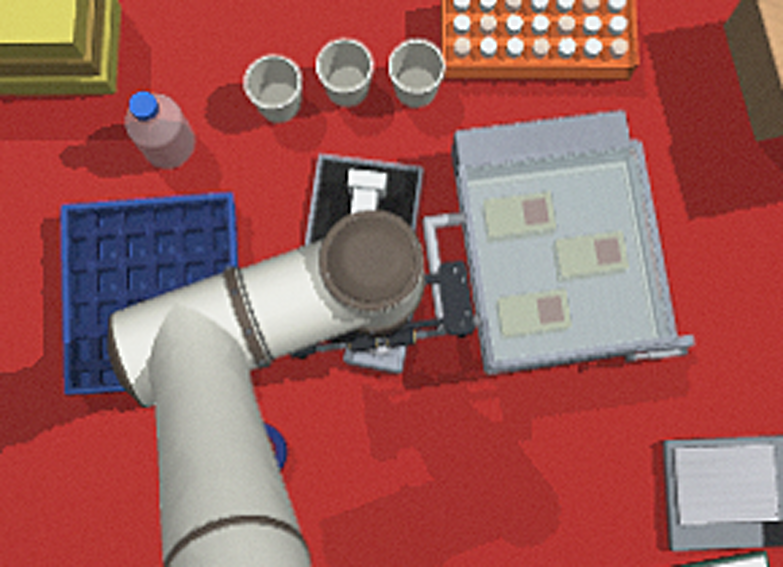

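The hood is shut over the three cartons, the check bar is still in the tray at (365,190), and the fingertips have just touched the button. I'll press on.

```bash
python3 -m creep '[[-1,0,0,3,0,0,0],[-1,0,0,6,0,0,0],[-1,0,0,8,0,0,0],[-1,0,0,8,0,0,0]]'; python3 -m creep '[[-1,0,0,2,0,0,0],[-1,0,0,3,0,0,0],[-1,0,0,3,0,0,0]]'
```

```text
time_s: 37.85
tcp_pos: [0.4715, 0.0052, 0.2333]
ee_rot: [[0.991, 0.135, 0.001], [0.135, -0.991, -0.001], [0.001, 0.001, -1.0]]
wrist_force: [-7.8, -0.7, 22.2]
gripper_width: 0.002
gripper_force: 11.1
time_s: 38.1
tcp_pos: [0.4715, 0.0052, 0.233]
ee_rot: [[0.991, 0.136, 0.002], [0.136, -0.991, -0.001], [0.002, 0.001, -1.0]]
wrist_force: [-13.9, 0.9, 43.6]
gripper_width: 0.006
gripper_force: 21.7
```

The button has bottomed: the force rose to 44 N with no further travel. I'll back off and check.

```bash
python3 -m creep '[[-1,0,0,-20,0,0,0],[-1,0,0,-50,0,0,0],[-1,0,0,-90,0,0,0],[-1,0,0,-130,0,0,0],[-1,0,0,-130,0,0,0]]'; python3 -m creep '[[-1,-80,-100,-60,0,0,0],[-1,-80,-100,-60,0,0,0],[-1,-80,-100,-60,0,0,0],[-1,-80,-180,-60,0,0,0],[-1,-80,-180,-60,0,0,0],[-1,-80,-180,-60,0,0,0]]'; python3 d.py t9
```

```text
time_s: 38.52
tcp_pos: [0.4737, 0.0057, 0.366]
ee_rot: [[0.991, 0.135, 0.019], [0.135, -0.991, 0.004], [0.02, -0.001, -1.0]]
wrist_force: [0.4, 0.1, -0.6]
gripper_width: 0.001
gripper_force: 0.0
time_s: 39.02
tcp_pos: [0.367, 0.1768, 0.4191]
ee_rot: [[0.99, 0.139, 0.005], [0.139, -0.99, 0.006], [0.005, -0.005, -1.0]]
wrist_force: [-0.5, -0.5, 0.1]
gripper_width: 0.004
gripper_force: 0.0
top checkbar 0.93 [244. 178.] 0.049 (array([622.3,  24.5]), array([43.7, 91. ]), 82.9)
top carton1 0.59 [265. 124.] 0.072 (array([788.4, -39.7]), array([64.8, 67.2]), 89.8)
  return _methods._mean(a, axis=axis, dtype=dtype,
  ret = um.true_divide(
Traceback (most recent call last):
  File "d.py", line 15, in <module>
    print(n,"bar pts",m2.sum(),np.round(np.median(P[m2],0),3),"scanner frame",np.round(np.median(Q[m2],0),3),np.round(np.percentile(P[m2,2],[5,95]),3),rect(P[m2]) if m2.sum()>4 else "")
                                                                                                                      ~~~~~~~~~~~~~^^^^^^^^^^^^^^^^
IndexError: index -1 is out of bounds for axis 0 with size 0
```

View pics/t9.png

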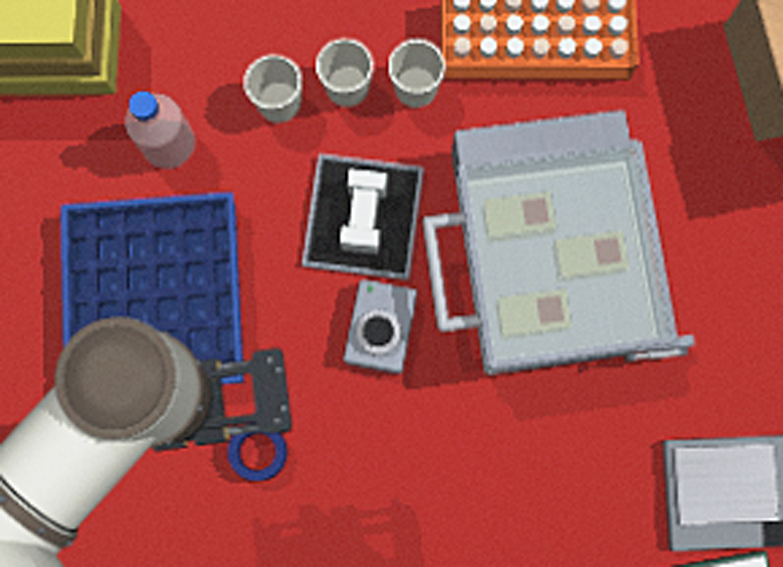

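The hood is shut over three flat cartons, the check bar is in its tray at (363,210), the bystanders are where they were and the arm is clear. I'll hand the job in.

```bash
python3 -c "
from station import r
print(r.finish_job())"
```

```text
the job is handed in; nothing more can be done
None
```

I handed the job in at about 39 s: the check bar is in its tray, all three cartons present lie flat in the well, the hood is fully shut, and start was pressed to its stop only after that, at about 44 N.

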